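Gather the used sanding blocks, tip them into the tray and hang up the pan

ROBOT

A 6-joint arm with a two-finger parallel gripper is mounted at the origin on a cart in front of the work surface, level with it; the furniture and walls round the work are solid. World frame = base frame: x ahead of the robot, y to its left, z up, the work surface at z = 0. Lengths are in m, angles in rad, forces in N, time in s.
With the tool pointing down it reaches from about 0.35 to 0.85 m from the base axis. Payload 8.1 kg.
Tool frame: the origin (TCP) lies on the centre line of the jaws, within the pads' length; the fingertips stand 19 mm ahead of it and the grasp point (between the pads) is the TCP (robot.nose_length is the distance from the TCP to the fingertips, in m); z points along the fingers, x is the direction in which the jaws open and shut, and the axes are right-handed (so a half turn about z gives the same grasp; the last joint's range is limited). The gripper opens to 85 mm and grips with 20 to 120 N. Pads are 22 mm wide; open, the fingers measure 114 mm over their backs; the gripper's body (76 mm by 85 mm) begins 54 mm behind the grasp point. The pads swing forward as they close: fully open they stand 13 mm farther back than shut.
Start: joints at [-1.422, 0.13, 1.488, -0, 1.523, -0.085], TCP at [0.139, -0.584, 0.25] pointing down, gripper open.
Joint ranges: [-2.96, 2.96], [-0.89, 2.26], [0.02, 2.5], [-1.34, 4.48], [0, 2.73], [-2.66, 2.66]. Speed limits (rad/s): [2.39, 2.39, 2.79, 3.14, 3.14, 3.14].

INTERFACE

Orientations are given as a unit quaternion [x, y, z, w].
In Python, from station import robot, optics, sign_off gives the robot as it stands.
- The arm moves only by the tool send_rows, never from a script. Its arguments are lists of equal length, an entry for each row: "hand": the finger opening in m, from 0 to 0.0854; "travel": the shift along the world's x, y, z in m, a list of three; "twist": the turn, a rotation vector about the world's x, y, z in degrees, a list of three. A call has 1 to 12 rows; each row is the pose to reach, as a shift and turn from the pose commanded when the call began; what a row does not reach only later rows make up. A row lasts 1/10 s, in which the tool goes at most 50 mm and 8.59 degrees, less where a joint would pass 70% of its speed; a pose out of reach is approached as far as the arm can. A call with a gripper value outside its range is refused whole. The fingers move at their own pace and stop on an object; "force" is the grip in N (left out, the last holds). Time passes only in rows, so rows that repeat a pose let the fingers close. It gives the time, the measured TCP pose, the force and the opening at its end, in the units of the state.
- robot.observe(): the state, without advancing time (a new reading comes with each control period).
- optics.get_image(name): name is "side" or "top"; returns a dict with "pixels" (400x640x3 uint8, red, green, blue), "intrinsics" (3x3 intrinsics, pixels), "eye" and "rotation" of the camera in the world. Camera axes: x right, y down, z forward; pixel columns grow to the right and rows downward; lengths in m; the calibration is good to about 2 mm. A picture is of the moment at which its call begins. There is no depth.
- sign_off(): hands the job in, once; it reports no verdict.
The state is a dict: "clock": time; "q": joint angles; "qvel": joint speeds; "tau": joint torques, N m; "ee_pos": TCP position; "ee_rot": TCP orientation; "force": force on the tool from outside, world axes, zero at the start; "torque": the same for the moment, N m; "finger_gap": opening from 0.0 (shut) to 1.0 (fully open).
Only numpy, scipy, OpenCV 4.12 (cv2) and the standard library are available. Lean on these libraries where they do the work, as an engineer would, in place of code of your own. Each camera call takes 0.05 s, during which the arm holds its last target.

TASK

Tidy up the used sanding blocks: pick up every sanding block and lay it in the collecting pan where the pan stands, then carry the pan by its bar over the big grey tray and tip it so that all the blocks slide out into the tray. Then hang the empty pan by its bar on both prongs of the sprung double hook, and before letting go pull it down gently until the hook has sunk about 3 cm, to make sure that it is held; let it rise again and leave it hanging freely. Leave the other things on the benches where they are.

Things in the scene. Friction and masses are not known exactly. Their poses are not given: they have to be found in the camera images.
- pan: open aluminium pan, 250 x 126 mm, walls 27 mm high and 3 mm thick on three sides, floor 3 mm thick and smooth (blocks slide at about 17 degrees of tilt; 40 empties it). Origin at the middle of its underside; x along its length, open end (lip) at -x, z up. About 0.35 kg, balanced under its bar. Blocks fit crosswise, before (-x) and behind (+x) the bar, also on top of one another
- pan_bar (a point): middle of the pan's straight wooden carrying bar, which spans the pan's width over its middle, 104 mm above the pan's underside; axes as the pan's. The bar is 10 mm thick (x), 20 mm high (z: underside 94, top 114 mm above the pan's underside) and 126 mm long (y), on side straps at y = +-65 mm
- stand: fixed stand of the sprung double hook. Origin on the bench right under the hook's cradles; the 20 mm post stands 165 mm from it towards the stand's +x and is 278 mm high; the hook's two prongs reach from there towards -x, with a crossbar 118 mm behind the cradles
- hook_seat (a point): midpoint between the hook's two V cradles, at the height of their lowest top surface: 200 mm above the bench unloaded, sinks with the hook. Prongs: 8 mm round, at y = +-30 mm, clear between; tips (24 mm towards -x) and backs (22 mm towards +x) rise 26 mm; open above. The bar lies along y in both cradles, its middle about 10 to 17 mm above this point; the pan may face either way
- hooks (a joint): how far the double hook has sunk on its spring, m: 0 unloaded, hard stop at 0.06; spring 350 N/m, so the empty pan alone sinks it about 0.010
- tray_near (a point): point on the underside of the big grey open stacking tray (fixed; 404 x 304 mm, 70 mm high, floor 6 mm thick, inside about 350 x 260 mm), in the quarter nearest the robot; the tray's x runs along its 404 mm, z up. The middle of the tray lies at x = +100, y = -80 mm in this point's frame
- block_1: sanding block, beech with abrasive paper, 35 (x) x 86 (y) x 27 (z) mm, 0.06 kg; origin at the middle of its underside; may be absent
- block_2: sanding block, beech with abrasive paper, 35 (x) x 86 (y) x 27 (z) mm, 0.06 kg; origin at the middle of its underside; may be absent
- block_3: sanding block, beech with abrasive paper, 35 (x) x 86 (y) x 27 (z) mm, 0.06 kg; origin at the middle of its underside; may be absent
- block_4: sanding block, beech with abrasive paper, 35 (x) x 86 (y) x 27 (z) mm, 0.06 kg; origin at the middle of its underside; may be absent
- the_crepe_rubber: bystander: plain block of crepe rubber, 42 x 60 x 18 mm, shorter and lower than a sanding block; origin under its middle; stays where it is
- the_seam_roller: bystander: seam roller with wooden handle lying flat, 38 x 128 x 26 mm; origin under its middle

How it is judged:
By the outcome, as a careful person would: the job done as asked, in the order asked, and still so for the second after the job is handed in, with the robot touching nothing.
Of block_1, block_2, block_3, block_4 only 2 to 4 are there at a start; the rules pass over those that are not, and their reading is None.
At some moment in a run one of block_1, block_2, block_3, block_4 may be knocked a few centimetres aside while the robot is not near it.
It also fails if it takes over 210 s, if anything falls off the work surface, if the arm or the gripper's body presses on something with over 40 N, if the wrist force passes 120 N, or if a joint passes its speed limit or range.

## Working session

There is one attempt and no reset: what is moved stays moved. The work goes in short steps, Python scripts to look and compute and a tool call to move; the robot and the scene stay as the last step left them, time stands still between calls to the robot, and variables do not carry over. Pictures are saved under pics/ and viewed, and the job is handed in when it is done.

Besides the shell and the picture viewer there is one more tool, called after ">>>" in YAML: its name, and indented under it one key for each argument. send_rows: Moves the arm, as the interface text tells. Its arguments: {"type":"object","properties":{"hand":{"type":"array"},"travel":{"type":"array"},"twist":{"type":"array"},"force":{"type":"number"}},"required":["hand","travel","twist"]}

```bash
mkdir -p pics; ls; cat > h.py <<'E'
from station import robot, optics, sign_off
import numpy as np, cv2
def snap(name,fn):
    d=optics.get_image(name); cv2.imwrite('pics/'+fn,cv2.cvtColor(d['pixels'],cv2.COLOR_RGB2BGR)); np.savez('pics/'+fn[:-4]+'.npz',**d); return d
def ray(d,u,v,z):
    K=np.array(d['intrinsics']);R=np.array(d['rotation']);e=np.array(d['eye'])
    r=R@np.linalg.solve(K,[u,v,1.]); return e+r*(z-e[2])/r[2]
def proj(d,p):
    K=np.array(d['intrinsics']);R=np.array(d['rotation']);e=np.array(d['eye'])
    c=K@(R.T@(np.array(p)-e)); return c[:2]/c[2]
E
python3 - <<'E'
from h import *
for n in('top','side'):
    d=snap(n,n+'0.png'); print(n,d['eye'],d['rotation'],d['intrinsics'])
print(robot.observe())
E
```

```text
pics
top [ 0.06441276 -0.18620302  1.54725794] [ 0.73455669 -0.65724707  0.109082   -0.12866189] [[488.24434024   0.         318.35453209]
 [  0.         488.24434024 198.78820108]
 [  0.           0.           1.        ]]
side [ 0.36497158 -1.15710834  0.56911695] [ 0.82718302 -0.07148446  0.04565529 -0.55549422] [[440.51441385   0.         322.92352799]
 [  0.         440.51441385 206.0480021 ]
 [  0.           0.           1.        ]]
{'clock': 0.1, 'q': array([-1.42242972e+00,  1.31066243e-01,  1.48914266e+00,  9.18326603e-06,
        1.52297013e+00, -8.54142244e-02]), 'qvel': array([ 0.00025016, -0.00246899, -0.00371487, -0.00026263, -0.00089026,
       -0.00074611]), 'tau': array([ 1.84894001e-03, -5.70951998e+01, -5.01942766e+01, -2.58160043e-05,
        8.12412385e-03,  1.15871174e-05]), 'ee_pos': array([ 0.13894583, -0.58323975,  0.2493761 ]), 'ee_rot': array([ 7.84747075e-01, -6.19815618e-01, -5.75103232e-04, -5.46283674e-04]), 'force': array([-0.11456518, -0.19067936,  0.1769443 ]), 'torque': array([0.02298402, 0.03779462, 0.00540031]), 'finger_gap': 0.9982179742292645}
```

Rotation is a quaternion; fix the helper and look.

```bash
sed -i "s/R=np.array(d\['rotation'\])/R=Rot.from_quat(d['rotation']).as_matrix()/" h.py; sed -i '2a from scipy.spatial.transform import Rotation as Rot' h.py; cat h.py|head -12
```

```text
from station import robot, optics, sign_off
import numpy as np, cv2
from scipy.spatial.transform import Rotation as Rot
def snap(name,fn):
    d=optics.get_image(name); cv2.imwrite('pics/'+fn,cv2.cvtColor(d['pixels'],cv2.COLOR_RGB2BGR)); np.savez('pics/'+fn[:-4]+'.npz',**d); return d
def ray(d,u,v,z):
    K=np.array(d['intrinsics']);R=Rot.from_quat(d['rotation']).as_matrix();e=np.array(d['eye'])
    r=R@np.linalg.solve(K,[u,v,1.]); return e+r*(z-e[2])/r[2]
def proj(d,p):
    K=np.array(d['intrinsics']);R=Rot.from_quat(d['rotation']).as_matrix();e=np.array(d['eye'])
    c=K@(R.T@(np.array(p)-e)); return c[:2]/c[2]
```

View pics/top0.png

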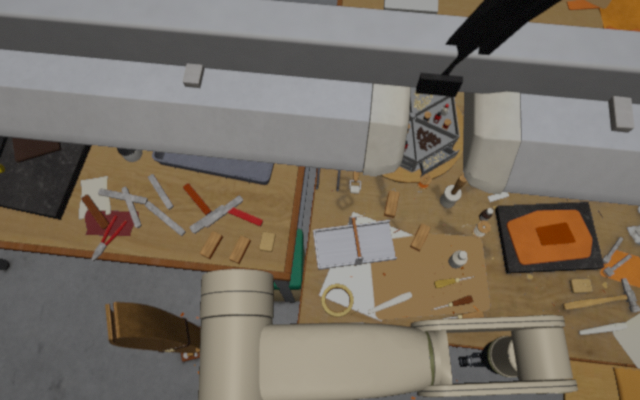

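View pics/side0.png

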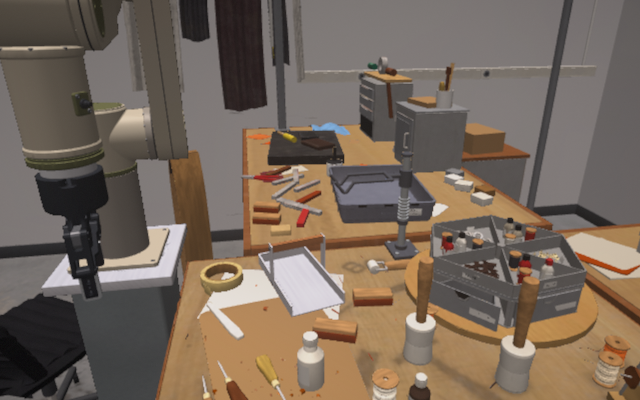

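The top view shows the pan at about (355,243), blocks near (391,203), (421,237), (211,244) and (239,249), and the rubber near (267,241). The stand is partly hidden by overhead ducts. I'll zoom in.

```bash
python3 - <<'E'
import cv2
a=cv2.imread('pics/top0.png')
cv2.imwrite('pics/t0a.png',cv2.resize(a[150:320,295:475],None,fx=4.4,fy=3.5*1.257/1.257*1.0 if 0 else 3.5,interpolation=cv2.INTER_CUBIC)[:600,:800])
cv2.imwrite('pics/t0b.png',cv2.resize(a[130:290,130:310],None,fx=3.7,fy=3.7,interpolation=cv2.INTER_CUBIC))
b=cv2.imread('pics/side0.png')
cv2.imwrite('pics/s0a.png',cv2.resize(b[140:350,230:450],None,fx=2.8,fy=2.8,interpolation=cv2.INTER_CUBIC))
E
```

```text
(no output)
```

View pics/t0a.png

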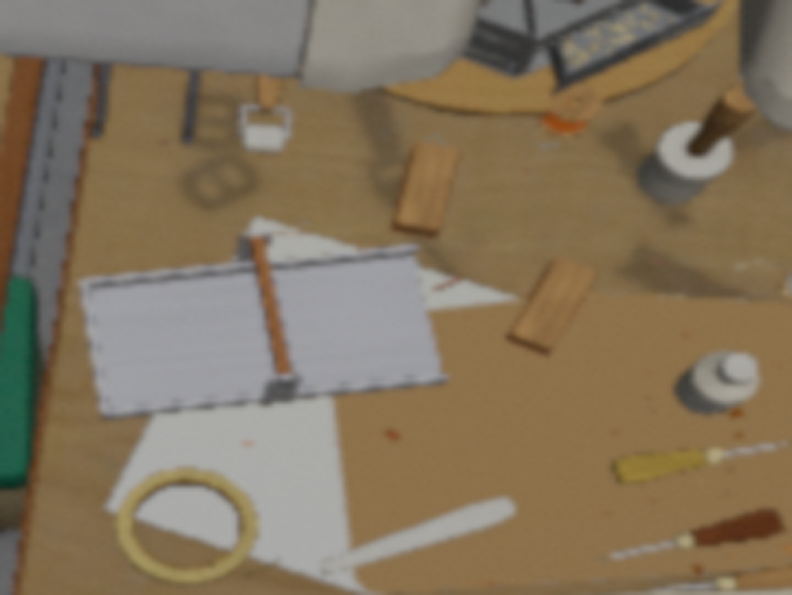

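View pics/t0b.png

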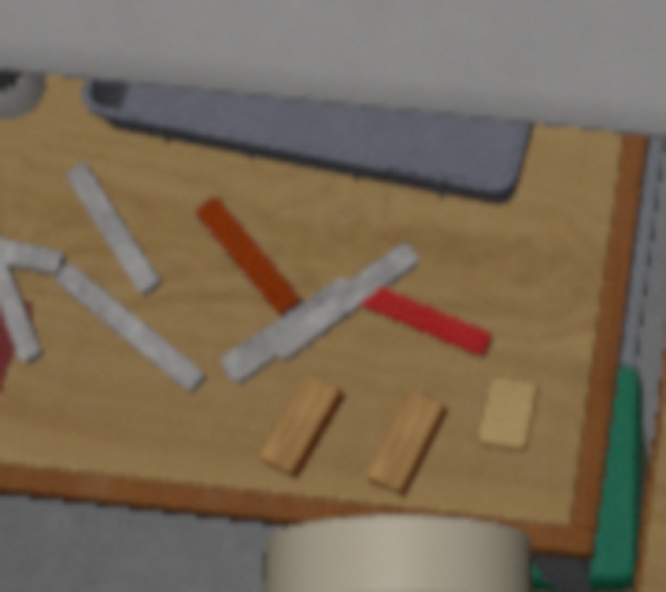

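View pics/s0a.png

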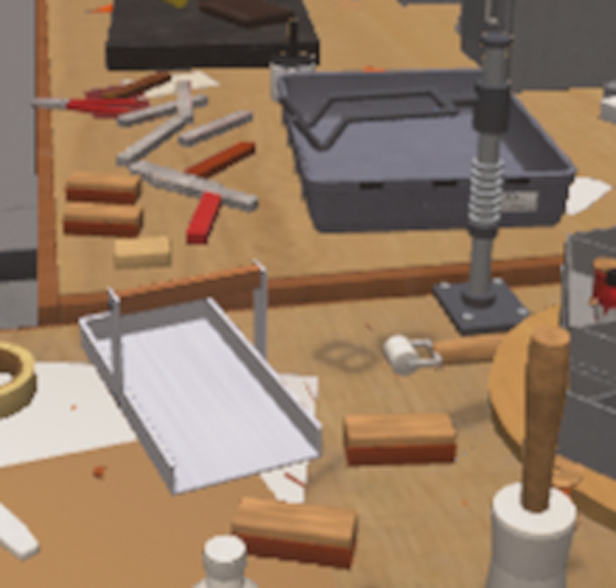

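```bash
python3 - <<'E'
from h import *
T=np.load('pics/top0.npz');S=np.load('pics/side0.npz')
for n,d in(('top',T),('side',S)):
    print(n,[ (p,proj(d,p).round().tolist()) for p in [(0,0,0),(.5,0,0),(.5,.5,0),(.5,-.5,0),(.3,-.3,0),(.5,0,.3),(.7,-.1,0)]])
for u,v in [(318,180),(337,180),(391,203),(421,237),(211,244),(239,249),(267,241),(355,243)]:
    print(u,v,ray(T,u,v,.027).round(3))
E
python3 - <<'E'
import cv2
b=cv2.imread('pics/side0.png')
cv2.imwrite('pics/s0b.png',cv2.resize(b[0:300,330:500],None,fx=2,fy=2,interpolation=cv2.INTER_CUBIC))
E
```

```text
top [((0, 0, 0), [258.0, 386.0]), ((0.5, 0, 0), [281.0, 225.0]), ((0.5, 0.5, 0), [133.0, 209.0]), ((0.5, -0.5, 0), [433.0, 241.0]), ((0.3, -0.3, 0), [367.0, 296.0]), ((0.5, 0, 0.3), [272.0, 194.0]), ((0.7, -0.1, 0), [318.0, 172.0])]
side [((0, 0, 0), [122.0, 250.0]), ((0.5, 0, 0), [302.0, 236.0]), ((0.5, 0.5, 0), [286.0, 181.0]), ((0.5, -0.5, 0), [336.0, 350.0]), ((0.3, -0.3, 0), [231.0, 300.0]), ((0.5, 0, 0.3), [300.0, 135.0]), ((0.7, -0.1, 0), [378.0, 245.0])]
318 180 [ 0.661 -0.104  0.027]
337 180 [ 0.668 -0.167  0.027]
391 203 [ 0.607 -0.352  0.027]
421 237 [ 0.502 -0.454  0.027]
211 244 [0.405 0.212 0.027]
239 249 [0.399 0.12  0.027]
267 241 [0.435 0.035 0.027]
355 243 [ 0.459 -0.246  0.027]
```

View pics/s0b.png

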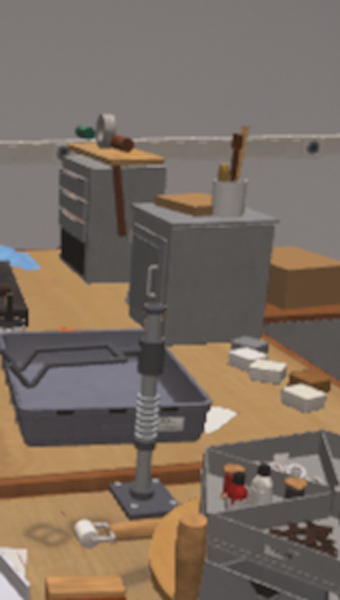

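```bash
python3 - <<'E'
import cv2
b=cv2.imread('pics/side0.png')
cv2.imwrite('pics/s0c.png',cv2.resize(b[155:265,300:450],None,fx=5.3,fy=5.3,interpolation=cv2.INTER_CUBIC))
b=cv2.imread('pics/top0.png')
cv2.imwrite('pics/t0c.png',cv2.resize(b[155:275,300:440],None,fx=5,fy=5,interpolation=cv2.INTER_CUBIC))
E
```

```text
(no output)
```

View pics/s0c.png

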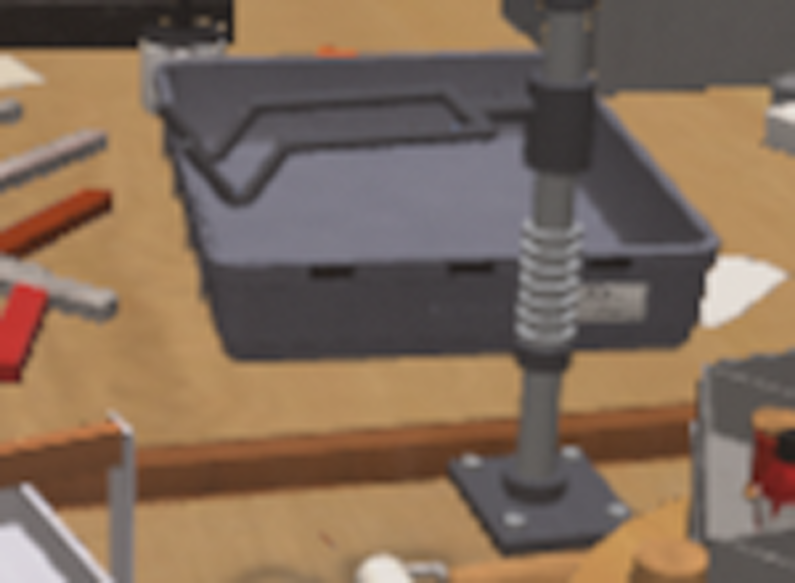

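View pics/t0c.png

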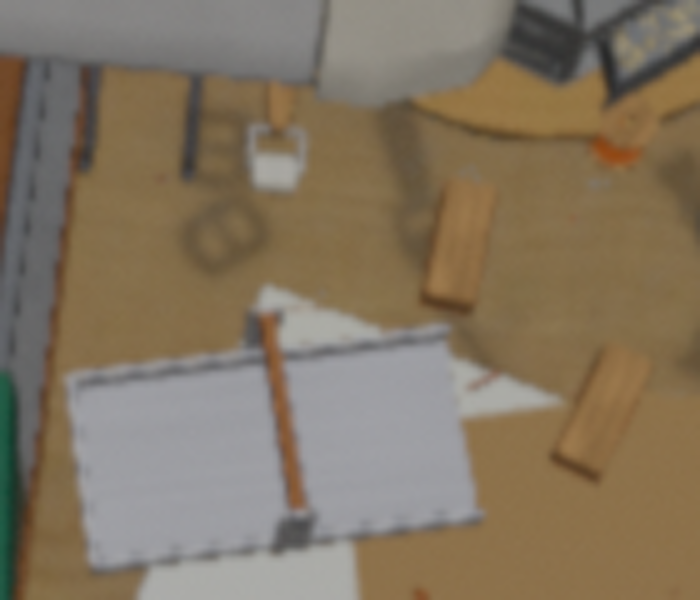

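```bash
python3 - <<'E'
import cv2,numpy as np
b=cv2.imread('pics/top0.png')
t=[]
for (u,v) in [(391,203),(421,237),(211,244),(239,249)]:
    c=b[v-20:v+20,u-20:u+20]
    t.append(cv2.resize(c,(400,280*0+400),interpolation=cv2.INTER_CUBIC))
    hsv=cv2.cvtColor(c,cv2.COLOR_BGR2HSV); print(hsv[20,20],hsv[4,4],hsv[35,35])
im=np.vstack([np.hstack(t[:2]),np.hstack(t[2:])])
im=cv2.resize(im,(600,600)); cv2.imwrite('pics/blk.png',im)
b=cv2.imread('pics/top0.png')
cv2.imwrite('pics/pan.png',cv2.resize(b[205:280,305:405],None,fx=8,fy=8,interpolation=cv2.INTER_CUBIC))
E
```

```text
[ 17 133 142] [ 18 107 126] [ 18 106 132]
[ 17 134 141] [ 18 108 134] [ 17 119 141]
[ 16 130 143] [ 10   6 130] [ 18 123 133]
[ 17 134 143] [ 18 116 130] [ 19 121 135]
```

View pics/blk.png

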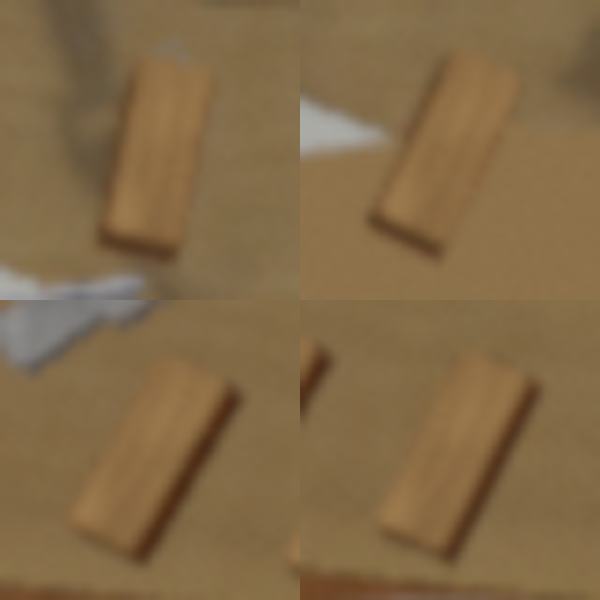

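View pics/pan.png

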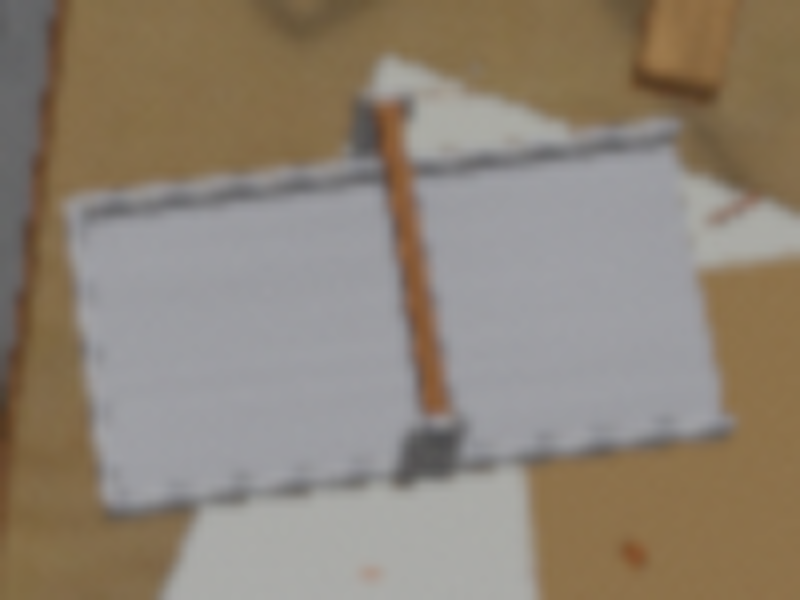

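```bash
cat > m.py <<'E'
from h import *
T=np.load('pics/top0.npz');S=np.load('pics/side0.npz')
B={'A':((391,203),[(138,58),(212,65),(178,243),(105,230)]),'B':((421,237),[(152,50),(220,75),(140,245),(70,212)]),
'C':((211,244),[(160,55),(230,83),(135,250),(70,220)]),'D':((239,249),[(170,52),(232,80),(147,250),(80,220)])}
for k,((u,v),cs) in B.items():
    P=np.array([ray(T,u-20+a/7.5,v-20+b/7.5,.027)[:2] for a,b in cs])
    c=P.mean(0); l=(P[0]+P[1]-P[2]-P[3])/2; w=(P[1]+P[2]-P[0]-P[3])/2
    print(k,c.round(4),'len',np.linalg.norm(l).round(3),'ang',np.degrees(np.arctan2(l[1],l[0])).round(1),'w',np.linalg.norm(w).round(3))
    print('  side px of center top',proj(S,[*c,.027]).round())
q=lambda a,b,z:ray(T,305+a/8,205+b/8,z)[:2]
P=np.array([q(70,205,.027),q(678,125,.027),q(730,430,.027),q(110,510,.027)]);c=P.mean(0);l=P[0]+P[3]-P[1]-P[2]
print('pan',c.round(4),np.linalg.norm(l)/2,np.degrees(np.arctan2(l[1],l[0])))
e1,e2=q(388,105,.114),q(436,415,.114);print('bar',(e1+e2)/2,np.linalg.norm(e1-e2),np.degrees(np.arctan2(*(e1-e2)[::-1])))
t1=ray(T,300+84/5,155+168/5,.226);t2=ray(T,300+187/5,155+178/5,.226);print('tips',t1,t2,np.linalg.norm(t1-t2))
print('post',ray(S,300+538/5.3,155+485/5.3,.01))
# side-view V bottoms at z~.2
for p in [(240,200),(213,160)]: print('V',ray(S,300+p[0]/5.3,155+p[1]/5.3,.196))
for p in [(232,358),(680,345),(712,240)]: print('traybot/rim',ray(S,300+p[0]/5.3,155+p[1]/5.3,0),ray(S,300+p[0]/5.3,155+p[1]/5.3,.07))
for p in [(165,60),(590,50),(715,242),(213,262)]: print('rim',ray(S,300+p[0]/5.3,155+p[1]/5.3,.07))
E
python3 m.py
```

```text
A [ 0.608  -0.3553] len 0.083 ang -6.6 w 0.032
  side px of center top [371. 290.]
B [ 0.5043 -0.4525] len 0.083 ang -22.0 w 0.031
  side px of center top [333. 322.]
C [0.4046 0.2123] len 0.08 ang -18.8 w 0.032
  side px of center top [266. 203.]
D [0.3994 0.1168] len 0.081 ang -18.0 w 0.031
  side px of center top [265. 214.]
pan [ 0.4545 -0.2454] 0.24787701349586214 103.920281365021
bar [ 0.4549766  -0.24534241] 0.12192786065978192 13.515461271946673
tips [ 0.55640656 -0.11430173  0.226     ] [ 0.55675812 -0.17409059  0.226     ] 0.059789891959032664
post [ 0.75575615 -0.13601441  0.01      ]
V [ 0.58508841 -0.18405314  0.196     ]
V [ 0.58413053 -0.12857953  0.196     ]
traybot/rim [0.63893767 0.06843957 0.        ] [ 0.60524051 -0.08229984  0.07      ]
traybot/rim [0.90549544 0.03942233 0.        ] [ 0.83901232 -0.10774803  0.07      ]
traybot/rim [0.99224843 0.19711144 0.        ] [0.91509491 0.0305457  0.07      ]
rim [0.66821475 0.43667574 0.07      ]
rim [0.97873081 0.40460186 0.07      ]
rim [0.91554104 0.02724659 0.07      ]
rim [0.6226437  0.04893247 0.07      ]
```

>>> send_rows:
  hand: [0.065,0.065,0.065,0.065,0.065,0.065,0.065,0.065,0.065,0.065,0.065,0.065]
  travel:
    - [0.04,0.02,0]
    - [0.08,0.04,0]
    - [0.12,0.06,0]
    - [0.165,0.08,0]
    - [0.21,0.1,0]
    - [0.25,0.12,0]
    - [0.295,0.145,0]
    - [0.34,0.165,0]
    - [0.38,0.185,-0.01]
    - [0.42,0.205,-0.04]
    - [0.455,0.22,-0.07]
    - [0.469,0.229,-0.1]
  twist:
    - [0,0,-2]
    - [0,0,-4]
    - [0,0,-6]
    - [0,0,-8]
    - [0,0,-10]
    - [0,0,-12]
    - [0,0,-14]
    - [0,0,-16]
    - [0,0,-18]
    - [0,0,-20]
    - [0,0,-20]
    - [0,0,-20]
  force: 40

```text
clock: 1.3
ee_pos: [0.6108, -0.3524, 0.1488]
ee_rot: [-0.666, 0.746, -0.0, 0.0]
force: [-0.2, -0.7, -0.4]
finger_gap: 0.761
```

>>> send_rows:
  hand: [0.065,0.065,0.065,0.065,0.065,0.0,0.0,0.0,0.0,0.0,0.0]
  travel:
    - [0,0,-0.03]
    - [0,0,-0.065]
    - [0,0,-0.1]
    - [0,0,-0.126]
    - [0,0,-0.126]
    - [0,0,-0.126]
    - [0,0,-0.126]
    - [0,0,-0.126]
    - [0,0,-0.126]
    - [0,0,-0.126]
    - [0,0,-0.126]
  twist:
    - [0,0,0]
    - [0,0,0]
    - [0,0,0]
    - [0,0,0]
    - [0,0,0]
    - [0,0,0]
    - [0,0,0]
    - [0,0,0]
    - [0,0,0]
    - [0,0,0]
    - [0,0,0]
  force: 40

```text
clock: 2.4
ee_pos: [0.6096, -0.3558, 0.0272]
ee_rot: [-0.665, 0.747, -0.002, 0.001]
force: [-0.1, -0.8, 6.8]
finger_gap: 0.385
```

```bash
python3 - <<'E'
from h import *
d=snap('side','s1.png')
b=cv2.imread('pics/s1.png');cv2.imwrite('pics/s1a.png',cv2.resize(b[150:350,230:470],None,fx=3,fy=3))
o=robot.observe();print(o['ee_pos'],o['finger_gap'],o['force'],o['q'])
E
```

```text
[ 0.60956718 -0.35576161  0.02717271] 0.38710521899336653 [-0.69497799  0.69871029  6.08950207] [-6.00905402e-01  5.91132615e-01  1.33764579e+00  6.65013461e-06
  1.20848940e+00  1.08522481e+00]
```

View pics/s1a.png

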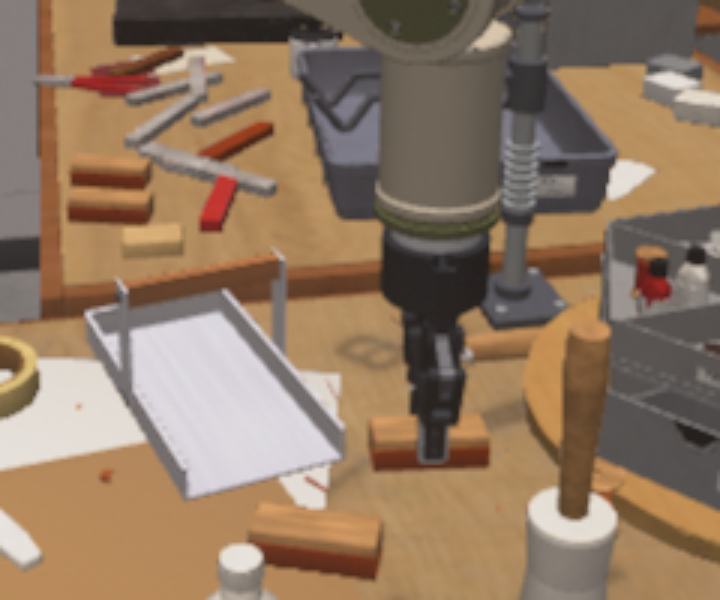

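>>> send_rows:
  hand: [0,0,0,0,0,0,0,0,0,0,0,0]
  travel:
    - [0,0,0.02]
    - [0,0,0.06]
    - [0,0,0.11]
    - [-0.005,0.005,0.15]
    - [-0.03,0.03,0.16]
    - [-0.06,0.062,0.16]
    - [-0.09,0.094,0.16]
    - [-0.12,0.125,0.16]
    - [-0.15,0.156,0.16]
    - [-0.169,0.176,0.16]
    - [-0.169,0.176,0.16]
    - [-0.169,0.176,0.16]
  twist:
    - [0,0,0]
    - [0,0,0]
    - [0,0,0]
    - [0,0,3]
    - [0,0,7]
    - [0,0,11]
    - [0,0,15]
    - [0,0,20]
    - [0,0,20]
    - [0,0,20]
    - [0,0,20]
    - [0,0,20]

```text
clock: 3.65
ee_pos: [0.4393, -0.1787, 0.1853]
ee_rot: [0.785, -0.62, 0.001, -0.0]
force: [-0.2, -0.1, -0.9]
finger_gap: 0.387
```

```bash
python3 - <<'E'
from h import *
o=robot.observe();print(o['ee_pos'],o['ee_rot'],o['finger_gap'],o['force'])
d=snap('top','t2.png');b=cv2.imread('pics/t2.png');cv2.imwrite('pics/t2a.png',cv2.resize(b[160:310,290:450],None,fx=4,fy=4))
E
```

```text
[ 0.43934691 -0.17870068  0.18531367] [ 7.84926599e-01 -6.19587520e-01  1.23019826e-03 -1.61864456e-04] 0.387406638251357 [-0.21575942 -0.08589479 -0.92454339]
```

View pics/t2a.png

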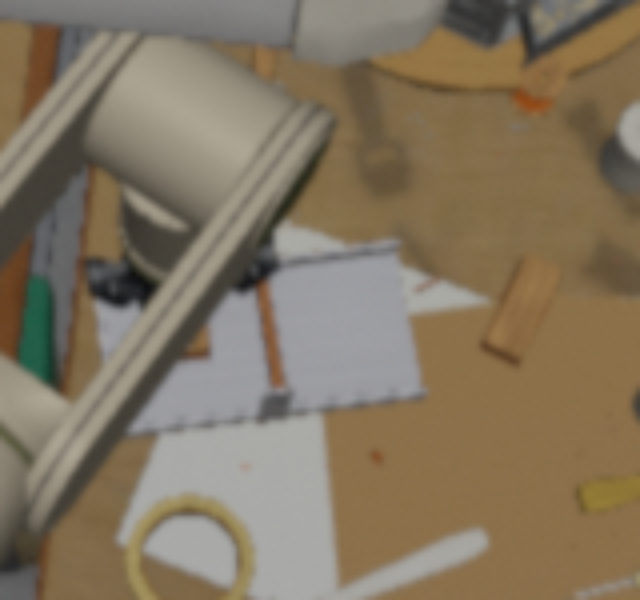

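The block is over the back half of the pan. Lowering it.

>>> send_rows:
  hand: [0,0,0,0,0,0,0.06,0.06,0.06,0.06,0.06,0.06]
  travel:
    - [0,0,-0.04]
    - [0,0,-0.08]
    - [0,0,-0.115]
    - [0,0,-0.135]
    - [0,0,-0.15]
    - [0,0,-0.152]
    - [0,0,-0.152]
    - [0,0,-0.152]
    - [0,0,-0.152]
    - [0,0,-0.12]
    - [0,0,-0.08]
    - [0,0,-0.035]
  twist:
    - [0,0,0]
    - [0,0,0]
    - [0,0,0]
    - [0,0,0]
    - [0,0,0]
    - [0,0,0]
    - [0,0,0]
    - [0,0,0]
    - [0,0,0]
    - [0,0,0]
    - [0,0,0]
    - [0,0,0]

```text
clock: 4.9
ee_pos: [0.4384, -0.1784, 0.1505]
ee_rot: [0.785, -0.62, -0.0, 0.0]
force: [0.4, 0.2, -0.2]
finger_gap: 0.698
```

>>> send_rows:
  hand: [0.065,0.065,0.065,0.065,0.065,0.065,0.065,0.065,0.065,0.065,0.065,0.065]
  travel:
    - [0,0,0.03]
    - [0.008,-0.035,0.04]
    - [0.018,-0.075,0.04]
    - [0.028,-0.115,0.04]
    - [0.038,-0.16,0.04]
    - [0.048,-0.2,0.03]
    - [0.056,-0.24,0]
    - [0.065,-0.273,-0.03]
    - [0.065,-0.273,-0.07]
    - [0.065,-0.273,-0.1]
    - [0.065,-0.273,-0.121]
    - [0.065,-0.273,-0.121]
  twist:
    - [0,0,-3]
    - [0,0,-9]
    - [0,0,-15]
    - [0,0,-21]
    - [0,0,-27]
    - [0,0,-32]
    - [0,0,-35]
    - [0,0,-35]
    - [0,0,-35]
    - [0,0,-35]
    - [0,0,-35]
    - [0,0,-35]

```text
clock: 6.1
ee_pos: [0.502, -0.4498, 0.0244]
ee_rot: [-0.562, 0.827, 0.003, -0.001]
force: [-1.2, 1.0, -0.7]
finger_gap: 0.763
```

>>> send_rows:
  hand: [0,0,0,0,0,0]
  travel:
    - [0,0,0]
    - [0,0,0]
    - [0,0,0]
    - [0,0,0]
    - [0,0,0]
    - [0,0,0]
  twist:
    - [0,0,0]
    - [0,0,0]
    - [0,0,0]
    - [0,0,0]
    - [0,0,0]
    - [0,0,0]

```text
clock: 6.7
ee_pos: [0.5055, -0.453, 0.0314]
ee_rot: [-0.562, 0.827, -0.002, 0.0]
force: [-0.9, 0.0, 6.9]
finger_gap: 0.389
```

>>> send_rows:
  hand: [0,0,0,0,0,0,0,0,0,0,0,0]
  travel:
    - [0,0,0.02]
    - [0,0,0.06]
    - [0,0,0.09]
    - [-0.005,0.025,0.1]
    - [-0.012,0.055,0.1]
    - [-0.02,0.085,0.1]
    - [-0.027,0.115,0.1]
    - [-0.033,0.14,0.1]
    - [-0.033,0.14,0.08]
    - [-0.033,0.14,0.045]
    - [-0.033,0.14,0.015]
    - [-0.033,0.14,0.01]
  twist:
    - [0,0,0]
    - [0,0,0]
    - [0,0,4]
    - [0,0,11]
    - [0,0,18]
    - [0,0,25]
    - [0,0,32]
    - [0,0,35]
    - [0,0,35]
    - [0,0,35]
    - [0,0,35]
    - [0,0,35]

```text
clock: 7.9
ee_pos: [0.47, -0.3109, 0.0365]
ee_rot: [0.785, -0.62, -0.001, 0.0]
force: [-0.7, -0.8, -0.7]
finger_gap: 0.384
```

>>> send_rows:
  hand: [0,0.06,0.06,0.06,0.06,0.06,0.06,0.06,0.06]
  travel:
    - [0,0,0]
    - [0,0,0]
    - [0,0,0]
    - [0,0,0]
    - [0,0,0.03]
    - [0,0,0.07]
    - [0,0,0.11]
    - [0,0,0.15]
    - [0,0,0.16]
  twist:
    - [0,0,0]
    - [0,0,0]
    - [0,0,0]
    - [0,0,0]
    - [0,0,0]
    - [0,0,0]
    - [0,0,0]
    - [0,0,0]
    - [0,0,0]

```text
clock: 8.8
ee_pos: [0.4733, -0.3135, 0.2052]
ee_rot: [0.785, -0.62, 0.005, 0.0]
force: [1.4, -1.8, 1.4]
finger_gap: 0.704
```

```bash
python3 - <<'E'
from h import *
d=snap('side','s3.png')
b=cv2.imread('pics/s3.png');cv2.imwrite('pics/s3a.png',cv2.resize(b[150:350,230:470],None,fx=3,fy=3))
o=robot.observe();print(o['ee_pos'],o['finger_gap'],o['force'],o['q'])
E
```

```text
[ 0.47326384 -0.31340302  0.20464834] 0.6999159264960094 [ 1.54163308 -0.46889498  0.77648359] [-6.75286253e-01  6.01750704e-02  1.64668878e+00  7.95310988e-05
  1.42552058e+00  6.61679827e-01]
```

View pics/s3a.png

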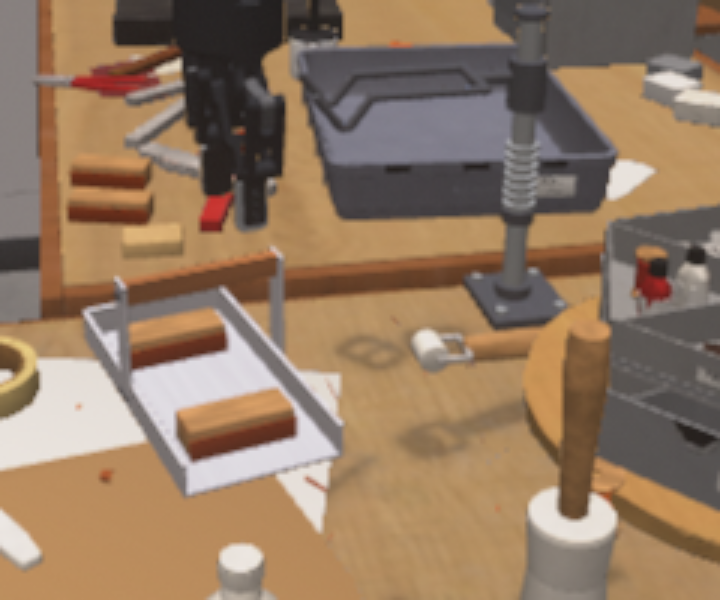

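>>> send_rows:
  hand: [0.055,0.055,0.055,0.055,0.055,0.055,0.055,0.055,0.055,0.055,0.055,0.055]
  travel:
    - [-0.004,0.025,0]
    - [-0.01,0.065,0]
    - [-0.018,0.105,0]
    - [-0.025,0.148,0]
    - [-0.032,0.19,0]
    - [-0.04,0.235,0]
    - [-0.047,0.28,0]
    - [-0.055,0.325,0]
    - [-0.062,0.37,0]
    - [-0.068,0.41,-0.02]
    - [-0.072,0.429,-0.06]
    - [-0.072,0.429,-0.1]
  twist:
    - [0,0,-2]
    - [0,0,-5]
    - [0,0,-8]
    - [0,0,-11]
    - [0,0,-14]
    - [0,0,-17]
    - [0,0,-20]
    - [0,0,-23]
    - [0,0,-26]
    - [0,0,-29]
    - [0,0,-31.5]
    - [0,0,-31.5]

```text
clock: 10.05
ee_pos: [0.3984, 0.1198, 0.097]
ee_rot: [-0.588, 0.809, 0.0, 0.001]
force: [0.8, -0.1, -0.6]
finger_gap: 0.647
```

```bash
python3 - <<'E'
from h import *
o=robot.observe();print(o['ee_pos'],o['ee_rot'],o['finger_gap'],o['force'],o['q'])
d=snap('side','s4.png')
b=cv2.imread('pics/s4.png');cv2.imwrite('pics/s4a.png',cv2.resize(b[120:300,200:400],None,fx=3.5,fy=3.3))
E
```

```text
[0.39837286 0.1198161  0.09697258] [-5.87809295e-01  8.08999141e-01  4.26587790e-05  7.87391998e-04] 0.6468259599852323 [ 0.751819   -0.06575091 -0.62560548] [ 1.68117897e-01 -2.56668063e-01  2.14703460e+00  8.17637807e-04
  1.24985318e+00  2.05275620e+00]
```

View pics/s4a.png

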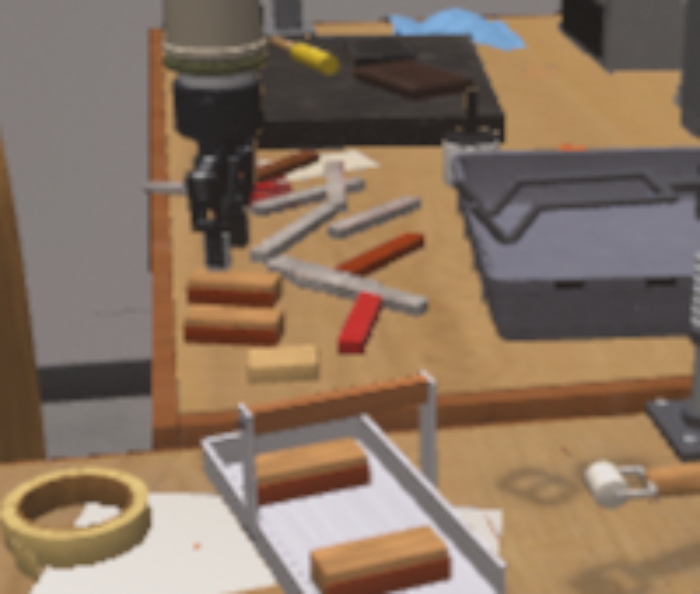

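>>> send_rows:
  hand: [0.055,0.055,0.055,0.055,0,0,0,0,0,0]
  travel:
    - [0,0,-0.02]
    - [0,0,-0.045]
    - [0,0,-0.068]
    - [0,0,-0.07]
    - [0,0,-0.07]
    - [0,0,-0.07]
    - [0,0,-0.07]
    - [0,0,-0.07]
    - [0,0,-0.07]
    - [0,0,-0.07]
  twist:
    - [0,0,0]
    - [0,0,0]
    - [0,0,0]
    - [0,0,0]
    - [0,0,0]
    - [0,0,0]
    - [0,0,0]
    - [0,0,0]
    - [0,0,0]
    - [0,0,0]

```text
clock: 11.1
ee_pos: [0.3998, 0.1174, 0.0293]
ee_rot: [-0.587, 0.81, -0.0, 0.001]
force: [-0.6, -0.4, 6.4]
finger_gap: 0.385
```

>>> send_rows:
  hand: [0,0,0,0,0,0,0,0,0,0,0,0]
  travel:
    - [0,0,0.02]
    - [0,0,0.06]
    - [0,0,0.1]
    - [0,0,0.14]
    - [0.003,-0.03,0.16]
    - [0.008,-0.075,0.16]
    - [0.013,-0.12,0.16]
    - [0.019,-0.165,0.16]
    - [0.025,-0.21,0.16]
    - [0.031,-0.25,0.16]
    - [0.036,-0.28,0.16]
    - [0.04,-0.296,0.16]
  twist:
    - [0,0,0]
    - [0,0,0]
    - [0,0,0]
    - [0,0,2]
    - [0,0,6]
    - [0,0,10]
    - [0,0,14]
    - [0,0,18]
    - [0,0,22]
    - [0,0,26]
    - [0,0,30]
    - [0,0,31.5]

```text
clock: 12.3
ee_pos: [0.4388, -0.1812, 0.1883]
ee_rot: [0.785, -0.62, 0.0, 0.0]
force: [0.6, 0.5, -0.4]
finger_gap: 0.387
```

```bash
python3 - <<'E'
from h import *
o=robot.observe();print(o['ee_pos'],o['ee_rot'],o['finger_gap'],o['force'])
d=snap('side','s5.png')
b=cv2.imread('pics/s5.png');cv2.imwrite('pics/s5a.png',cv2.resize(b[120:330,200:420],None,fx=3.3,fy=2.8))
E
```

```text
[ 0.43881471 -0.1812176   0.18825522] [ 7.84855143e-01 -6.19679227e-01  1.11442692e-04  2.17112029e-04] 0.3867931895596279 [ 0.57763401  0.53809932 -0.44433453]
```

View pics/s5a.png

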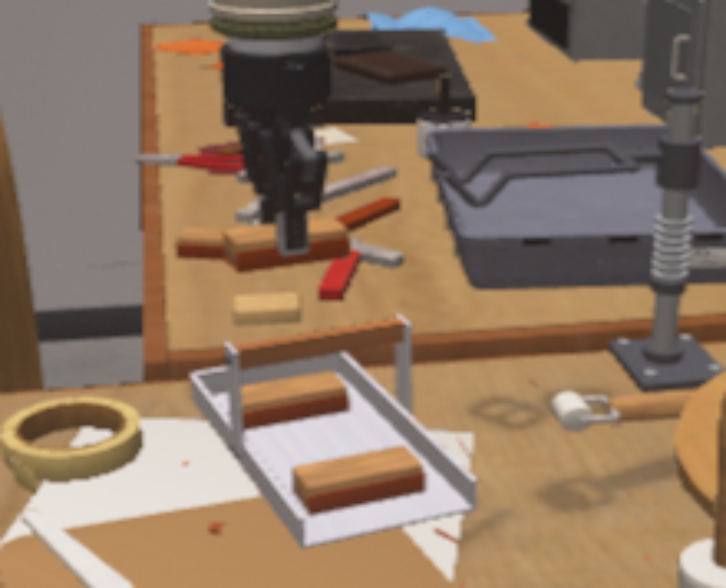

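>>> send_rows:
  hand: [0,0,0,0,0,0,0.06,0.06,0.06,0.06,0.06,0.06]
  travel:
    - [0,0,-0.04]
    - [0,0,-0.08]
    - [0,0,-0.11]
    - [0,0,-0.122]
    - [0,0,-0.126]
    - [0,0,-0.126]
    - [0,0,-0.126]
    - [0,0,-0.126]
    - [0,0,-0.126]
    - [0,0,-0.09]
    - [0,0,-0.05]
    - [0,0,-0.01]
  twist:
    - [0,0,0]
    - [0,0,0]
    - [0,0,0]
    - [0,0,0]
    - [0,0,0]
    - [0,0,0]
    - [0,0,0]
    - [0,0,0]
    - [0,0,0]
    - [0,0,0]
    - [0,0,0]
    - [0,0,0]

```text
clock: 13.55
ee_pos: [0.4388, -0.1787, 0.1801]
ee_rot: [0.785, -0.62, 0.0, 0.0]
force: [0.7, 0.1, 0.1]
finger_gap: 0.701
```

```bash
python3 - <<'E'
from h import *
o=robot.observe();print(o['ee_pos'],o['finger_gap'],o['force'])
d=snap('side','s6.png')
b=cv2.imread('pics/s6.png');cv2.imwrite('pics/s6a.png',cv2.resize(b[120:330,200:420],None,fx=3.3,fy=2.8))
d=snap('top','t6.png')
b=cv2.imread('pics/t6.png');cv2.imwrite('pics/t6a.png',cv2.resize(b[150:300,150:420],None,fx=2.9,fy=2.9))
E
```

```text
[ 0.43884335 -0.1787151   0.18006334] 0.7008927859946901 [0.65690802 0.10219764 0.14828406]
```

View pics/s6a.png

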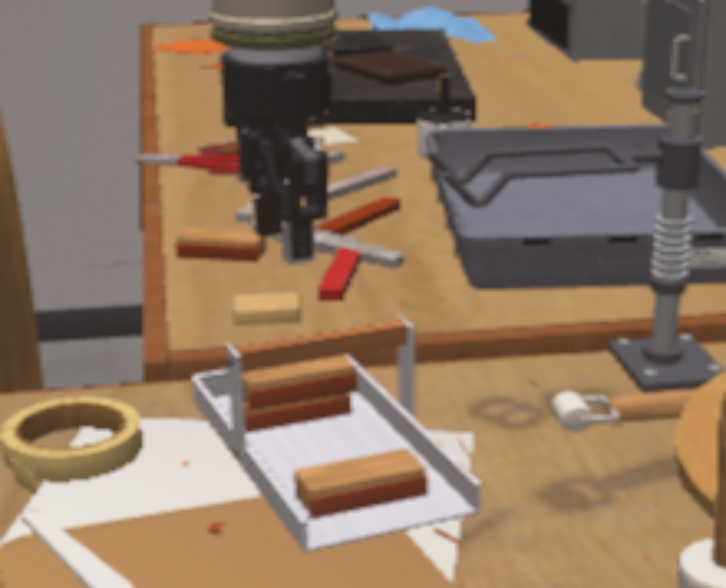

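View pics/t6a.png

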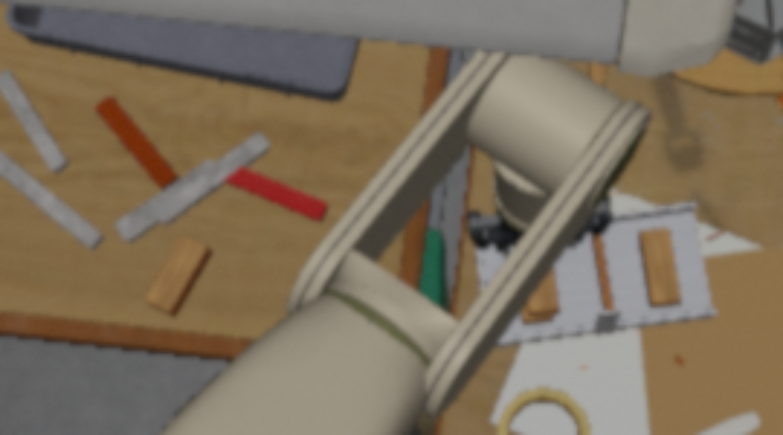

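>>> send_rows:
  hand: [0.065,0.065,0.065,0.065,0.065,0.065,0.065,0.065,0.065,0.065,0.065,0.065]
  travel:
    - [-0.002,0.025,0.02]
    - [-0.006,0.065,0.02]
    - [-0.01,0.107,0.02]
    - [-0.013,0.15,0.02]
    - [-0.017,0.192,0.02]
    - [-0.021,0.235,0.02]
    - [-0.025,0.278,0.02]
    - [-0.028,0.32,0.02]
    - [-0.031,0.355,0.01]
    - [-0.034,0.38,-0.01]
    - [-0.034,0.391,-0.04]
    - [-0.034,0.391,-0.08]
  twist:
    - [0,0,-2]
    - [0,0,-5]
    - [0,0,-8]
    - [0,0,-11]
    - [0,0,-14]
    - [0,0,-17]
    - [0,0,-20]
    - [0,0,-23]
    - [0,0,-26]
    - [0,0,-29]
    - [0,0,-32]
    - [0,0,-32]

```text
clock: 14.85
ee_pos: [0.4065, 0.2146, 0.0992]
ee_rot: [-0.584, 0.812, -0.001, 0.003]
force: [0.7, -0.4, -0.8]
finger_gap: 0.76
```

>>> send_rows:
  hand: [0.065,0.065,0.065,0.065,0,0,0,0,0,0,0]
  travel:
    - [0,0,-0.02]
    - [0,0,-0.05]
    - [0,0,-0.07]
    - [0,0,-0.07]
    - [0,0,-0.07]
    - [0,0,-0.07]
    - [0,0,-0.07]
    - [0,0,-0.07]
    - [0,0,-0.07]
    - [0,0,-0.07]
    - [0,0,-0.07]
  twist:
    - [0,0,0]
    - [0,0,0]
    - [0,0,0]
    - [0,0,0]
    - [0,0,0]
    - [0,0,0]
    - [0,0,0]
    - [0,0,0]
    - [0,0,0]
    - [0,0,0]
    - [0,0,0]

```text
clock: 15.95
ee_pos: [0.4066, 0.2129, 0.0302]
ee_rot: [-0.584, 0.812, -0.0, 0.002]
force: [-1.5, -0.7, 7.0]
finger_gap: 0.385
```

>>> send_rows:
  hand: [0,0,0,0,0,0,0,0,0,0,0,0]
  travel:
    - [0,0,0.02]
    - [0,0,0.06]
    - [0,0,0.1]
    - [0.003,-0.02,0.15]
    - [0.009,-0.06,0.17]
    - [0.015,-0.105,0.17]
    - [0.02,-0.15,0.17]
    - [0.026,-0.195,0.17]
    - [0.031,-0.24,0.17]
    - [0.037,-0.285,0.17]
    - [0.043,-0.33,0.17]
    - [0.048,-0.375,0.17]
  twist:
    - [0,0,0]
    - [0,0,0]
    - [0,0,0]
    - [0,0,2]
    - [0,0,6]
    - [0,0,10]
    - [0,0,14]
    - [0,0,18]
    - [0,0,22]
    - [0,0,26]
    - [0,0,30]
    - [0,0,32]

```text
clock: 17.15
ee_pos: [0.4531, -0.1647, 0.1991]
ee_rot: [0.786, -0.619, 0.001, -0.0]
force: [0.5, 0.2, -0.6]
finger_gap: 0.384
```

>>> send_rows:
  hand: [0,0,0,0,0,0,0]
  travel:
    - [0.006,-0.045,0]
    - [0.012,-0.09,0]
    - [0.016,-0.13,0]
    - [0.018,-0.149,-0.01]
    - [0.018,-0.149,-0.04]
    - [0.018,-0.149,-0.08]
    - [0.018,-0.149,-0.1]
  twist:
    - [0,0,0]
    - [0,0,0]
    - [0,0,0]
    - [0,0,0]
    - [0,0,0]
    - [0,0,0]
    - [0,0,0]

```text
clock: 17.85
ee_pos: [0.4695, -0.311, 0.0952]
ee_rot: [0.785, -0.62, -0.002, -0.0]
force: [-1.3, -0.6, -1.6]
finger_gap: 0.387
```

```bash
python3 - <<'E'
from h import *
o=robot.observe();print(o['ee_pos'],o['finger_gap'],o['force'])
d=snap('side','s7.png')
b=cv2.imread('pics/s7.png');cv2.imwrite('pics/s7a.png',cv2.resize(b[120:330,200:420],None,fx=3.3,fy=2.8))
E
```

```text
[ 0.46949704 -0.31095645  0.09524927] 0.38656122130684384 [-1.3146005  -0.6002967  -1.60590981]
```

View pics/s7a.png

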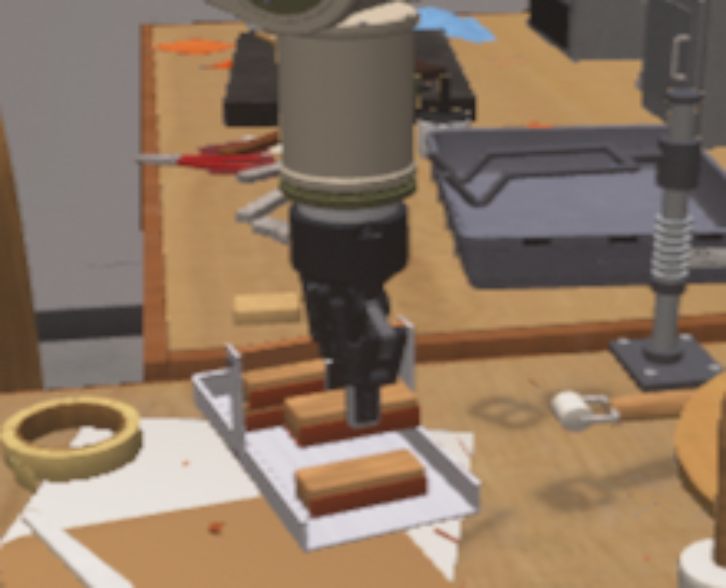

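>>> send_rows:
  hand: [0,0,0,0,0.06,0.06,0.06,0.06,0.06,0.06,0.06,0.06]
  travel:
    - [0,0,-0.02]
    - [0,0,-0.031]
    - [0,0,-0.034]
    - [0,0,-0.034]
    - [0,0,-0.034]
    - [0,0,-0.034]
    - [0,0,-0.034]
    - [0,0,-0.01]
    - [0,0,0.03]
    - [0,0,0.07]
    - [0,0,0.1]
    - [0,0,0.1]
  twist:
    - [0,0,0]
    - [0,0,0]
    - [0,0,0]
    - [0,0,0]
    - [0,0,0]
    - [0,0,0]
    - [0,0,0]
    - [0,0,0]
    - [0,0,0]
    - [0,0,0]
    - [0,0,0]
    - [0,0,0]

```text
clock: 19.1
ee_pos: [0.4736, -0.3137, 0.205]
ee_rot: [0.785, -0.62, 0.005, 0.0]
force: [0.8, -0.5, 0.1]
finger_gap: 0.705
```

```bash
python3 - <<'E'
from h import *
o=robot.observe();print(o['ee_pos'],o['ee_rot'],o['finger_gap'],o['force'])
d=snap('side','s8.png')
b=cv2.imread('pics/s8.png');cv2.imwrite('pics/s8a.png',cv2.resize(b[200:330,250:390],None,fx=5,fy=4.5,interpolation=cv2.INTER_CUBIC))
d=snap('top','t8.png')
b=cv2.imread('pics/t8.png');cv2.imwrite('pics/t8a.png',cv2.resize(b[200:285,300:410],None,fx=7,fy=7,interpolation=cv2.INTER_CUBIC))
E
```

```text
[ 0.473609   -0.3136609   0.20504112] [ 7.84764707e-01 -6.19772480e-01  5.14083409e-03  1.02456215e-05] 0.7048754125010354 [ 0.76181512 -0.48189606  0.14701219]
```

View pics/s8a.png

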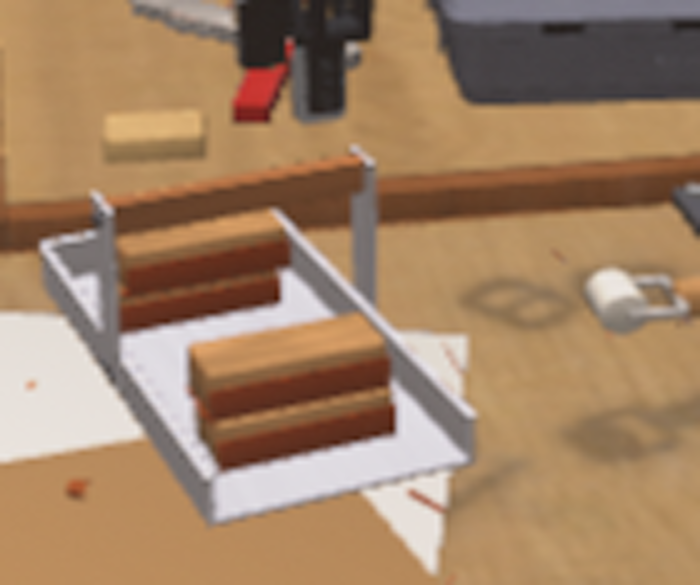

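View pics/t8a.png

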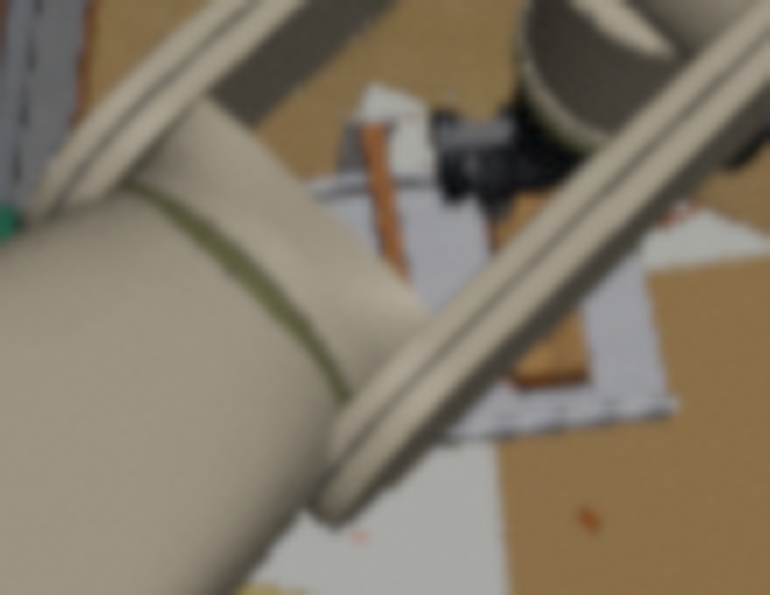

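>>> send_rows:
  hand: [0.05,0.05,0.05,0.05,0.05,0.05,0.05]
  travel:
    - [-0.008,0.033,0]
    - [-0.016,0.066,0]
    - [-0.016,0.066,-0.02]
    - [-0.016,0.066,-0.05]
    - [-0.016,0.066,-0.08]
    - [-0.016,0.066,-0.092]
    - [-0.016,0.066,-0.092]
  twist:
    - [0,0,0]
    - [0,0,0.2]
    - [0,0,0.4]
    - [0,0,0.4]
    - [0,0,0.4]
    - [0,0,0.4]
    - [0,0,0.4]

```text
clock: 19.9
ee_pos: [0.4528, -0.2442, 0.103]
ee_rot: [0.787, -0.617, -0.003, 0.0]
force: [-0.1, 0.1, 1.3]
finger_gap: 0.586
```

```bash
python3 - <<'E'
from h import *
o=robot.observe();print(o['ee_pos'],o['ee_rot'],o['finger_gap'],o['force'])
d=snap('side','s9.png')
b=cv2.imread('pics/s9.png');cv2.imwrite('pics/s9a.png',cv2.resize(b[200:330,250:390],None,fx=5,fy=4.5,interpolation=cv2.INTER_CUBIC))
E
```

```text
[ 0.45284362 -0.24422526  0.10302382] [ 7.86904974e-01 -6.17065685e-01 -3.23196893e-03  2.37820175e-04] 0.5862548468243062 [-0.0578939   0.09071799  1.31515636]
```

View pics/s9a.png

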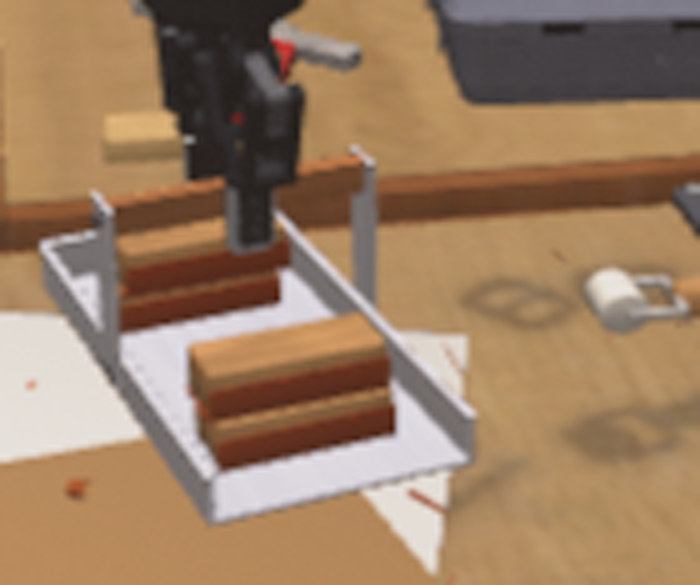

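>>> send_rows:
  hand: [0,0,0,0,0,0,0,0,0,0,0,0]
  travel:
    - [0,0,0]
    - [0,0,0]
    - [0,0,0]
    - [0,0,0]
    - [0,0,0]
    - [0,0,0]
    - [0,0,0]
    - [0,0,0]
    - [0,0,0]
    - [0,0,0.005]
    - [0,0,0.015]
    - [0,0,0.03]
  twist:
    - [0,0,0]
    - [0,0,0]
    - [0,0,0]
    - [0,0,0]
    - [0,0,0]
    - [0,0,0]
    - [0,0,0]
    - [0,0,0]
    - [0,0,0]
    - [0,0,0]
    - [0,0,0]
    - [0,0,0]
  force: 100

```text
clock: 21.15
ee_pos: [0.454, -0.245, 0.1359]
ee_rot: [0.787, -0.617, -0.001, 0.0]
force: [-0.5, -0.7, -6.4]
finger_gap: 0.099
```

```bash
python3 - <<'E'
from h import *
o=robot.observe();print(o['ee_pos'],o['ee_rot'],o['finger_gap'],o['force'],o['torque'])
d=snap('side','s10.png')
b=cv2.imread('pics/s10.png');cv2.imwrite('pics/s10a.png',cv2.resize(b[180:330,240:390],None,fx=4,fy=4,interpolation=cv2.INTER_CUBIC))
E
```

```text
[ 0.45402354 -0.24499834  0.13585151] [ 7.86910350e-01 -6.17065524e-01 -1.49369257e-03  9.52320185e-05] 0.09872366158159782 [-0.51287796 -0.66581303 -6.43813567] [-0.01113683 -0.01470556 -0.00806123]
```

View pics/s10a.png

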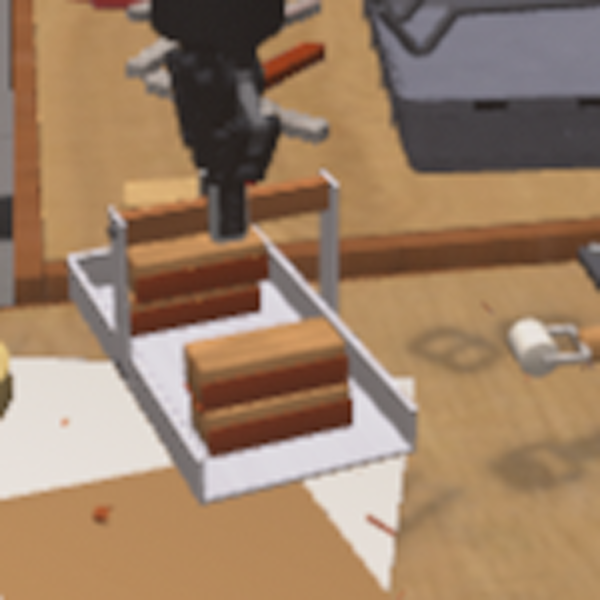

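>>> send_rows:
  hand: [0,0,0,0,0,0,0,0,0,0,0,0]
  travel:
    - [0,0,0.008]
    - [0,0,0.022]
    - [-0.002,0,0.042]
    - [-0.004,0,0.064]
    - [-0.006,0,0.088]
    - [-0.008,0,0.112]
    - [-0.01,0.003,0.136]
    - [-0.012,0.01,0.16]
    - [-0.015,0.02,0.182]
    - [-0.015,0.034,0.2]
    - [-0.015,0.052,0.21]
    - [-0.015,0.074,0.215]
  twist:
    - [0,0,0]
    - [0,0,0]
    - [0,0,0]
    - [0,0,0]
    - [0,0,0]
    - [0,0,0]
    - [0,0,0]
    - [0,0,0]
    - [0,0,0]
    - [0,0,0]
    - [0,0,-1]
    - [0,0,-2]

```text
clock: 22.4
ee_pos: [0.4401, -0.1715, 0.3537]
ee_rot: [0.776, -0.631, 0.001, -0.0]
force: [0.6, 0.2, -6.4]
finger_gap: 0.094
```

>>> send_rows:
  hand: [0,0,0,0,0,0,0,0,0,0,0,0]
  travel:
    - [0,0.025,0]
    - [0,0.05,0]
    - [0,0.077,0]
    - [0,0.105,0]
    - [0.002,0.133,0]
    - [0.005,0.161,0]
    - [0.01,0.189,0]
    - [0.018,0.215,0]
    - [0.03,0.24,0]
    - [0.045,0.263,0]
    - [0.064,0.285,0]
    - [0.084,0.305,0]
  twist:
    - [0,0,-1]
    - [0,0,-2]
    - [0,0,-4]
    - [0,0,-6]
    - [0,0,-8]
    - [0,0,-10]
    - [0,0,-12]
    - [0,0,-14]
    - [0,0,-16]
    - [0,0,-18]
    - [0,0,-19]
    - [0,0,-20]

```text
clock: 23.6
ee_pos: [0.5243, 0.1346, 0.3522]
ee_rot: [-0.655, 0.756, -0.0, 0.0]
force: [0.4, -0.8, -5.7]
finger_gap: 0.096
```

```bash
python3 - <<'E'
from h import *
o=robot.observe();print(o['ee_pos'],o['ee_rot'],o['finger_gap'],o['force'],o['q'])
d=snap('side','s11.png')
d=snap('top','t11.png')
E
```

```text
[0.52430415 0.13459442 0.35220621] [-6.54656984e-01  7.55926013e-01 -1.34374215e-04  2.78553666e-04] 0.0964018435015805 [ 0.37345524 -0.81116962 -5.71411539] [ 1.56513839e-01 -4.88991793e-02  1.48863927e+00  6.70867594e-05
  1.70123760e+00  1.87065763e+00]
```

View pics/s11.png

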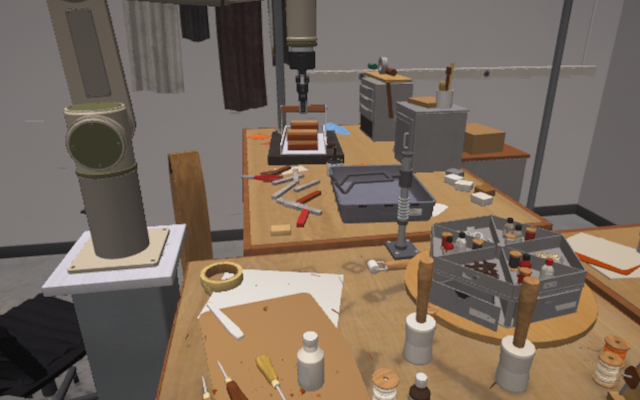

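View pics/t11.png

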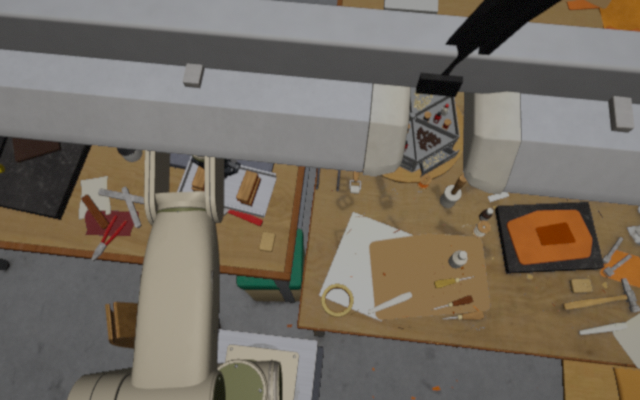

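>>> send_rows:
  hand: [0,0,0,0,0,0,0,0,0,0,0,0]
  travel:
    - [0.02,0.015,0]
    - [0.042,0.028,0]
    - [0.066,0.038,0]
    - [0.09,0.048,0]
    - [0.114,0.059,-0.005]
    - [0.138,0.07,-0.012]
    - [0.16,0.08,-0.022]
    - [0.18,0.09,-0.035]
    - [0.197,0.1,-0.048]
    - [0.21,0.106,-0.06]
    - [0.218,0.11,-0.067]
    - [0.221,0.112,-0.07]
  twist:
    - [0,0,0]
    - [0,0,0]
    - [0,0,0]
    - [0,0,0]
    - [0,0,0]
    - [0,0,0]
    - [0,0,0]
    - [0,0,0]
    - [0,0,0]
    - [0,0,0]
    - [0,0,0]
    - [0,0,0]

```text
clock: 24.9
ee_pos: [0.7449, 0.2451, 0.2797]
ee_rot: [-0.655, 0.756, 0.001, -0.001]
force: [-1.2, 0.1, -6.9]
finger_gap: 0.094
```

```bash
python3 - <<'E'
from h import *
o=robot.observe();print(o['ee_pos'],o['ee_rot'],o['finger_gap'],o['force'],o['q'])
d=snap('side','s12.png');T=snap('top','t12.png')
b=cv2.imread('pics/s12.png');cv2.imwrite('pics/s12a.png',cv2.resize(b[80:250,240:450],None,fx=3.5,fy=3.5,interpolation=cv2.INTER_CUBIC))
for p in[(155,157),(266.5,184),(272,166)]:print(ray(T,*p,.07))
E
```

```text
[0.74494992 0.24514743 0.27974218] [-6.54670290e-01  7.55913499e-01  5.15423916e-04 -1.15207223e-03] 0.09395148219586202 [-1.21070506  0.13373497 -6.88547359] [ 2.52630145e-01  6.61957764e-01  7.68707945e-01 -1.03090969e-04
  1.71344911e+00  1.96671416e+00]
[0.66729133 0.44070357 0.07      ]
[0.61255354 0.05831486 0.07      ]
[0.67732868 0.04966569 0.07      ]
```

View pics/s12a.png

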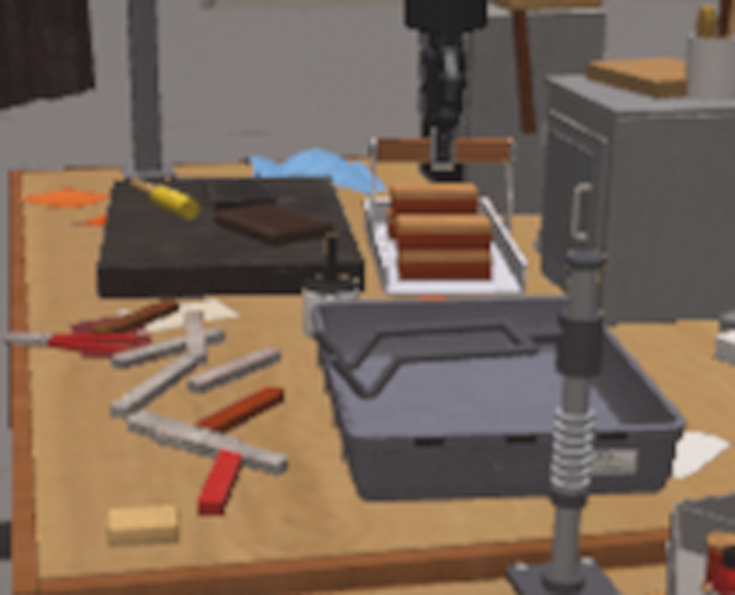

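View pics/t12.png

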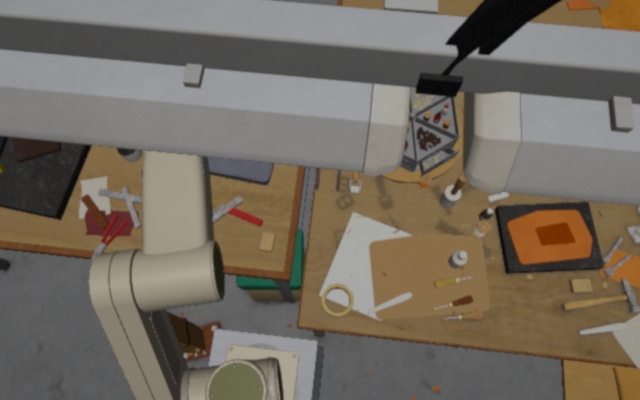

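>>> send_rows:
  hand: [0,0,0,0,0,0,0,0,0,0,0,0]
  travel:
    - [0.005,0,-0.005]
    - [0.01,0,-0.01]
    - [0.015,0,-0.01]
    - [0.02,0,-0.01]
    - [0.02,0,-0.01]
    - [0.02,0,-0.01]
    - [0.02,0,-0.01]
    - [0.02,0,-0.01]
    - [0.02,0,-0.01]
    - [0.02,0,-0.01]
    - [0.02,0,-0.01]
    - [0.02,0,-0.01]
  twist:
    - [2,-0.3,0]
    - [5,-0.7,0]
    - [8.9,-1.3,0]
    - [12.9,-1.8,0]
    - [16.8,-2.4,0]
    - [20.8,-2.9,0]
    - [24.8,-3.5,0]
    - [28.7,-4,0]
    - [32.7,-4.6,0]
    - [36.6,-5.1,0]
    - [40.6,-5.7,0]
    - [44.6,-6.3,0]

```text
clock: 26.2
ee_pos: [0.7652, 0.2447, 0.2742]
ee_rot: [-0.605, 0.697, 0.251, 0.291]
force: [0.2, 0.3, -4.5]
finger_gap: 0.094
```

```bash
python3 - <<'E'
from h import *
o=robot.observe();print(o['ee_pos'],o['ee_rot'],o['finger_gap'],o['force'],o['q'])
d=snap('side','s13.png')
b=cv2.imread('pics/s13.png');cv2.imwrite('pics/s13a.png',cv2.resize(b[80:250,240:450],None,fx=3.5,fy=3.5,interpolation=cv2.INTER_CUBIC))
E
```

```text
[0.76518648 0.2446529  0.27424527] [-0.60516604  0.69739858  0.25071752  0.29077486] 0.09435592179393248 [ 0.22439151  0.2856149  -4.48632132] [-0.06742829  0.52281626  1.15396614  0.79357949  1.44152924  1.54647414]
```

View pics/s13a.png

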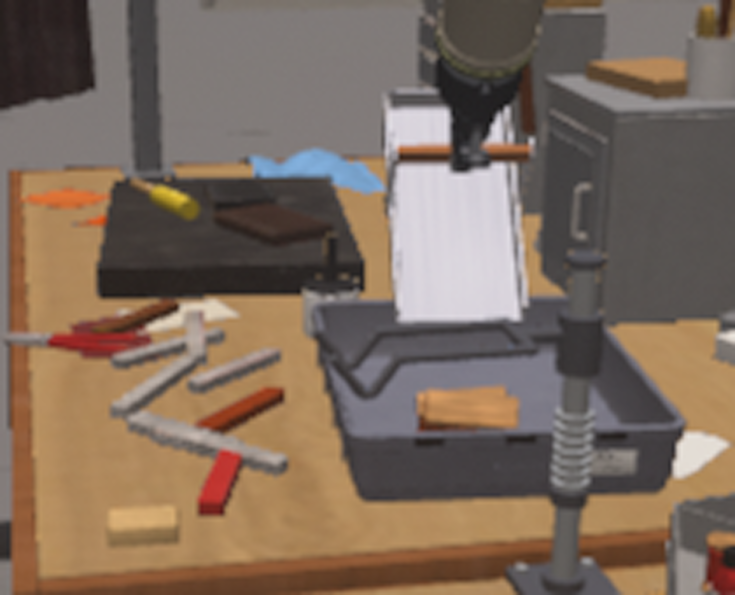

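>>> send_rows:
  hand: [0,0,0,0,0,0,0,0,0,0,0,0]
  travel:
    - [0,0,0]
    - [0,0,0]
    - [0,0,0]
    - [0,0,0.005]
    - [0,0,0.015]
    - [0,0,0.03]
    - [0,0,0.045]
    - [0,0,0.06]
    - [0,0,0.07]
    - [-0.005,0,0.08]
    - [-0.015,0,0.085]
    - [-0.025,0,0.085]
  twist:
    - [0,0,0]
    - [0,0,0]
    - [0,0,0]
    - [-5,0.7,0]
    - [-10,1.4,0]
    - [-15.8,2.2,0]
    - [-21.8,3.1,0]
    - [-27.7,3.9,0]
    - [-33.7,4.8,0]
    - [-39.6,5.6,0]
    - [-43,6.1,0]
    - [-44.6,6.3,0]

```text
clock: 27.45
ee_pos: [0.7398, 0.2481, 0.3587]
ee_rot: [-0.656, 0.755, -0.002, 0.001]
force: [0.1, 0.5, -3.5]
finger_gap: 0.097
```

```bash
python3 - <<'E'
from h import *
o=robot.observe();print(o['ee_pos'],o['ee_rot'],o['finger_gap'],o['force'],o['q'])
d=snap('side','s14.png')
b=cv2.imread('pics/s14.png');cv2.imwrite('pics/s14a.png',cv2.resize(b[80:250,290:450],None,fx=4,fy=4*.88,interpolation=cv2.INTER_CUBIC))
E
```

```text
[0.73979387 0.24811786 0.35868645] [-0.65573171  0.75499185 -0.00157216  0.00086563] 0.0973147357919254 [ 0.09188004  0.54703812 -3.4589612 ] [ 0.25884968  0.67058393  0.61387714 -0.00214533  1.85419133  1.96953388]
```

View pics/s14a.png

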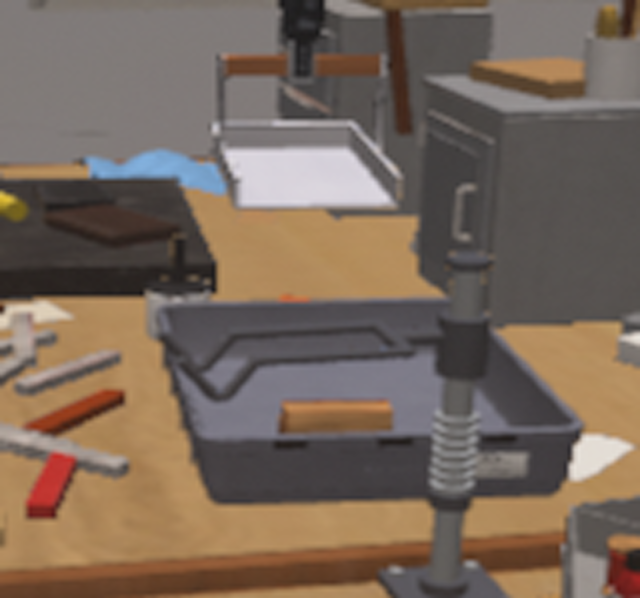

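```bash
python3 - <<'E'
import cv2
b=cv2.imread('pics/s14.png');cv2.imwrite('pics/s14b.png',cv2.resize(b[158:200,325:405],None,fx=10,fy=10,interpolation=cv2.INTER_CUBIC))
b=cv2.imread('pics/t12.png');cv2.imwrite('pics/t12b.png',cv2.resize(b[160:200,305:355],None,fx=14,fy=14,interpolation=cv2.INTER_CUBIC))
E
```

```text
(no output)
```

View pics/s14b.png

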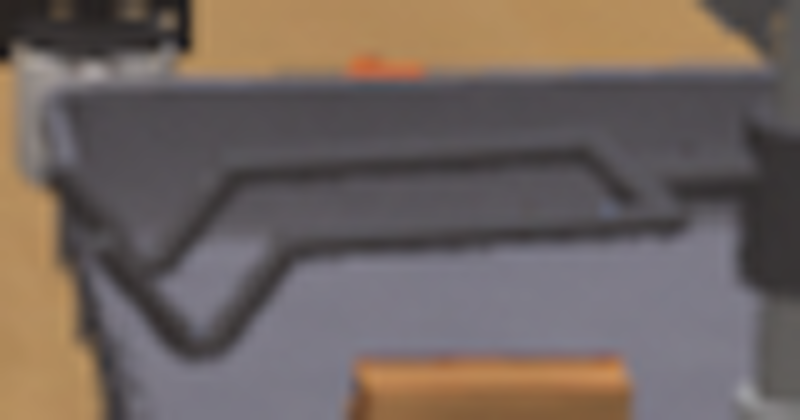

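View pics/t12b.png

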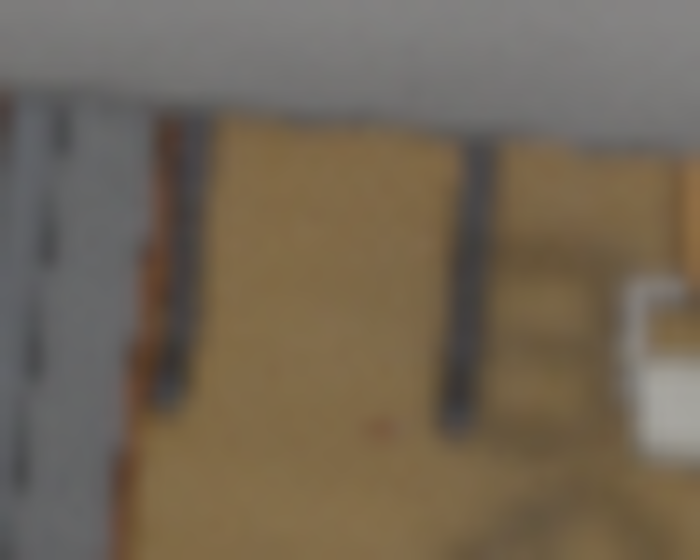

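```bash
python3 - <<'E'
from h import *
T=np.load('pics/t12.npz');S=np.load('pics/s14.npz')
f=lambda a,b,z:ray(S,325+a/10,158+b/10,z).round(4)
g=lambda a,b,z:ray(T,305+a/14,160+b/14,z).round(4)
print('V',f(205,340,.196),f(152,265,.196))
print('back',f(285,245,.222),f(235,175,.222))
print('cross',f(680,220,.222),f(585,155,.222))
tl,tr=g(170,398,.222),g(457,425,.222);print('tips',tl,tr,'up',g(195,120,.222),g(480,145,.222))
# top: vertical rays; V at z .196
for x in (.575,.58,.585,.59): 
  for y in (-.17,-.175,-.18,-.11,-.115,-.12): print(x,y,((proj(S,[x,y,.196])-[325,158])*10).round(), end=' ')
E
```

```text
V [ 0.5867 -0.1792  0.196 ] [ 0.5852 -0.1235  0.196 ]
back [ 0.6041 -0.1872  0.222 ] [ 0.6041 -0.1331  0.222 ]
cross [ 0.7026 -0.1865  0.222 ] [ 0.6949 -0.1333  0.222 ]
tips [ 0.5585 -0.115   0.222 ] [ 0.5591 -0.1747  0.222 ] up [ 0.6211 -0.1132  0.222 ] [ 0.622  -0.1733  0.222 ]
0.575 -0.17 [150. 330.] 0.575 -0.175 [154. 337.] 0.575 -0.18 [158. 344.] 0.575 -0.11 [102. 250.] 0.575 -0.115 [106. 257.] 0.575 -0.12 [110. 263.] 0.58 -0.17 [170. 329.] 0.58 -0.175 [174. 336.] 0.58 -0.18 [179. 343.] 0.58 -0.11 [121. 249.] 0.58 -0.115 [125. 255.] 0.58 -0.12 [129. 262.] 0.585 -0.17 [190. 328.] 0.585 -0.175 [194. 335.] 0.585 -0.18 [199. 342.] 0.585 -0.11 [140. 248.] 0.585 -0.115 [144. 254.] 0.585 -0.12 [148. 261.] 0.59 -0.17 [210. 326.] 0.59 -0.175 [215. 333.] 0.59 -0.18 [219. 340.] 0.59 -0.11 [159. 247.] 0.59 -0.115 [163. 253.] 0.59 -0.12 [168. 259.]
```

>>> send_rows:
  hand: [0,0,0,0,0,0,0,0,0,0,0,0]
  travel:
    - [-0.015,-0.005,0]
    - [-0.035,-0.015,0]
    - [-0.06,-0.028,0]
    - [-0.088,-0.042,0]
    - [-0.116,-0.056,0]
    - [-0.144,-0.07,0]
    - [-0.172,-0.084,0]
    - [-0.2,-0.098,0]
    - [-0.228,-0.112,0]
    - [-0.256,-0.128,0]
    - [-0.28,-0.145,0]
    - [-0.3,-0.165,0]
  twist:
    - [0,0,2]
    - [0,0,6]
    - [0,0,11]
    - [0,0,16]
    - [0,0,21]
    - [0,0,26]
    - [0,0,31]
    - [0,0,36]
    - [0,0,41]
    - [0,0,46]
    - [0,0,51]
    - [0,0,56]

```text
clock: 28.7
ee_pos: [0.439, 0.0805, 0.3574]
ee_rot: [0.934, -0.358, 0.001, -0.001]
force: [0.3, -1.5, -2.2]
finger_gap: 0.091
```

>>> send_rows:
  hand: [0,0,0,0,0,0,0,0,0,0,0,0]
  travel:
    - [-0.015,-0.02,0]
    - [-0.028,-0.042,0]
    - [-0.036,-0.066,0]
    - [-0.04,-0.09,0]
    - [-0.04,-0.114,0]
    - [-0.04,-0.138,0]
    - [-0.04,-0.162,0]
    - [-0.04,-0.184,0]
    - [-0.04,-0.203,0]
    - [-0.04,-0.216,0]
    - [-0.04,-0.222,-0.01]
    - [-0.04,-0.224,-0.025]
  twist:
    - [0,0,5]
    - [0,0,10]
    - [0,0,15]
    - [0,0,20]
    - [0,0,25]
    - [0,0,30]
    - [0,0,35]
    - [0,0,39]
    - [0,0,42]
    - [0,0,43.2]
    - [0,0,43.2]
    - [0,0,43.2]

```text
clock: 29.9
ee_pos: [0.4006, -0.1441, 0.3317]
ee_rot: [1.0, 0.008, 0.001, 0.0]
force: [1.1, -0.0, -3.6]
finger_gap: 0.097
```

```bash
python3 - <<'E'
from h import *
o=robot.observe();print(o['ee_pos'],o['ee_rot'],o['finger_gap'],o['force'],o['torque'],o['q'])
d=snap('side','s15.png');snap('top','t15.png')
E
```

```text
[ 0.40060545 -0.14411447  0.33169901] [9.99967615e-01 7.91306442e-03 1.39071671e-03 4.68168594e-04] 0.09740694910941279 [ 1.12497184e+00 -1.08772061e-03 -3.57845619e+00] [-0.02069815 -0.01045805 -0.00452207] [-4.66237606e-01 -3.74340778e-01  1.80579782e+00  4.41012101e-04
  1.70723349e+00 -4.82003299e-01]
```

View pics/s15.png

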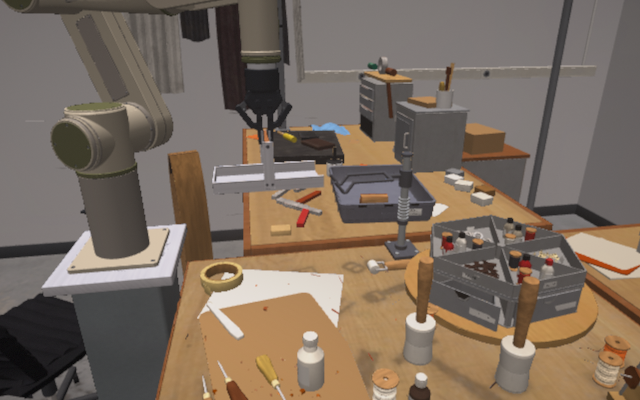

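View pics/t15.png

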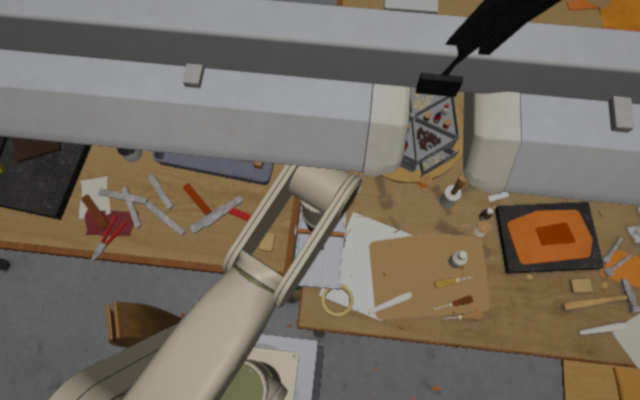

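>>> send_rows:
  hand: [0,0,0,0,0,0,0,0,0,0]
  travel:
    - [0,0,-0.02]
    - [0,0,-0.045]
    - [0,0,-0.065]
    - [0,0,-0.076]
    - [0,0,-0.078]
    - [0.01,0,-0.078]
    - [0.025,0,-0.078]
    - [0.04,0,-0.078]
    - [0.05,0,-0.078]
    - [0.05,0,-0.078]
  twist:
    - [0,0,0]
    - [0,0,0]
    - [0,0,0]
    - [0,0,0]
    - [0,0,0]
    - [0,0,0]
    - [0,0,0]
    - [0,0,0]
    - [0,0,0]
    - [0,0,0]

```text
clock: 31.0
ee_pos: [0.4516, -0.1437, 0.2542]
ee_rot: [1.0, 0.009, 0.001, 0.0]
force: [-0.1, 0.1, -3.4]
finger_gap: 0.098
```

```bash
python3 - <<'E'
from h import *
o=robot.observe();print(o['ee_pos'],o['ee_rot'],o['finger_gap'],o['force'])
snap('side','s16.png');snap('top','t16.png')
b=cv2.imread('pics/s16.png');cv2.imwrite('pics/s16a.png',cv2.resize(b[130:250,230:420],None,fx=4.2,fy=4.2,interpolation=cv2.INTER_CUBIC))
b=cv2.imread('pics/t16.png');cv2.imwrite('pics/t16a.png',cv2.resize(b[150:270,270:400],None,fx=5,fy=5,interpolation=cv2.INTER_CUBIC))
E
```

```text
[ 0.45162183 -0.14371957  0.25417488] [9.99959205e-01 9.00331934e-03 6.94223226e-04 2.14995217e-04] 0.09831303109523569 [-0.14290909  0.10177917 -3.41338621]
```

View pics/s16a.png

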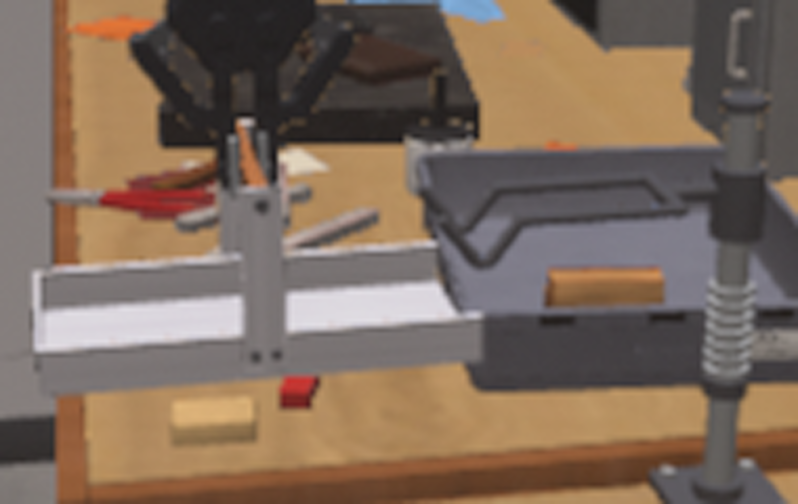

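View pics/t16a.png

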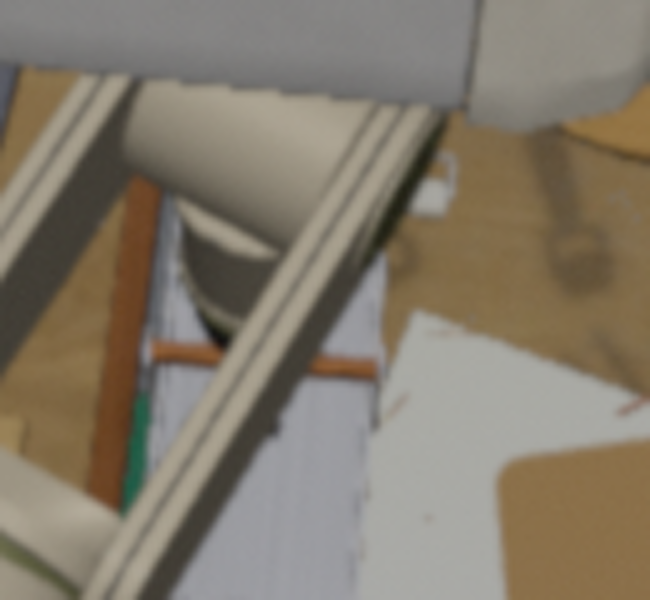

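```bash
python3 - <<'E'
from h import *
T=np.load('pics/t16.npz')
a=ray(T,270+150/5,150+350/5,.262);b=ray(T,270+380/5,150+370/5,.262);print(a,b,(a+b)/2,np.linalg.norm(a-b),np.degrees(np.arctan2(*(b-a)[:2][::-1]))+90)
E
```

```text
[ 0.44632267 -0.08078227  0.262     ] [ 0.44878137 -0.20753563  0.262     ] [ 0.44755202 -0.14415895  0.262     ] 0.12677720943809495 1.1112546792552394
```

>>> send_rows:
  hand: [0,0,0,0,0,0]
  travel:
    - [0.01,0,0]
    - [0.025,0,0]
    - [0.042,0,0]
    - [0.06,0,0]
    - [0.075,0,0]
    - [0.08,0,0]
  twist:
    - [0,0,0]
    - [0,0,0]
    - [0,0,0]
    - [0,0,0]
    - [0,0,0]
    - [0,0,0]

```text
clock: 31.7
ee_pos: [0.5312, -0.1436, 0.2532]
ee_rot: [1.0, 0.009, 0.0, -0.0]
force: [-0.8, 0.9, -2.7]
finger_gap: 0.098
```

```bash
python3 - <<'E'
from h import *
o=robot.observe();print(o['ee_pos'],o['finger_gap'],o['force'],o['torque'])
snap('side','s17.png')
b=cv2.imread('pics/s17.png');cv2.imwrite('pics/s17a.png',cv2.resize(b[130:250,260:430],None,fx=4.6,fy=4.6,interpolation=cv2.INTER_CUBIC))
E
```

```text
[ 0.53115876 -0.1436449   0.2531687 ] 0.09774654177804105 [-0.83206649  0.85097925 -2.69457824] [ 0.0295979   0.02230801 -0.04786665]
```

View pics/s17a.png

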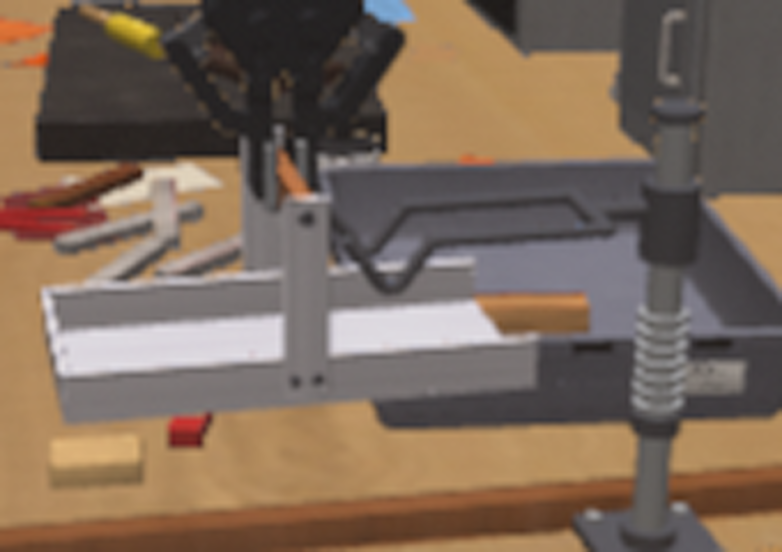

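>>> send_rows:
  hand: [0,0,0,0,0,0]
  travel:
    - [0.008,0,0]
    - [0.02,0,0]
    - [0.034,0,0]
    - [0.046,0,0]
    - [0.055,0,0]
    - [0.055,0,0]
  twist:
    - [0,0,0]
    - [0,0,0]
    - [0,0,0]
    - [0,0,0]
    - [0,0,0]
    - [0,0,0]

```text
clock: 32.35
ee_pos: [0.5856, -0.1437, 0.2532]
ee_rot: [1.0, 0.009, 0.0, -0.0]
force: [-0.1, -0.9, -3.3]
finger_gap: 0.095
```

```bash
python3 - <<'E'
from h import *
o=robot.observe();print(o['ee_pos'],o['finger_gap'],o['force'],o['torque'])
snap('side','s18.png')
b=cv2.imread('pics/s18.png');cv2.imwrite('pics/s18a.png',cv2.resize(b[130:250,260:430],None,fx=4.6,fy=4.6,interpolation=cv2.INTER_CUBIC))
E
```

```text
[ 0.5855622  -0.14368304  0.25316227] 0.0946529691166247 [-0.09838856 -0.9407407  -3.29210691] [0.00543361 0.0020437  0.03835419]
```

View pics/s18a.png

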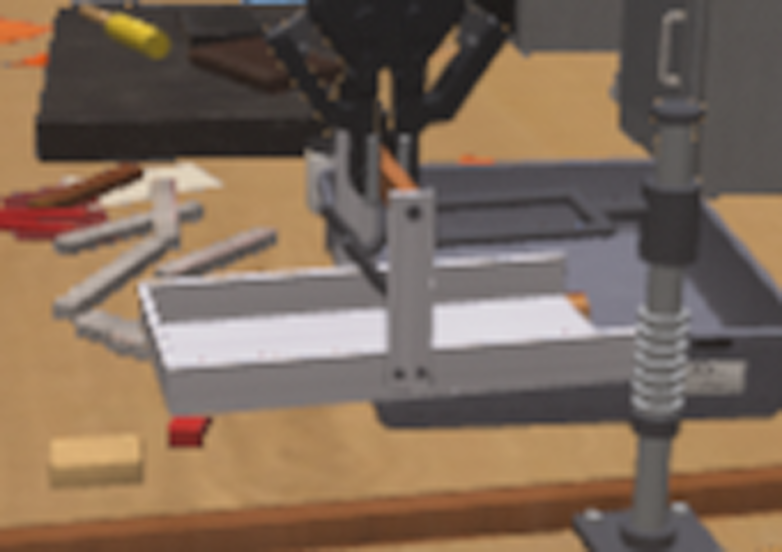

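>>> send_rows:
  hand: [0,0,0,0,0,0,0,0]
  travel:
    - [0,0,-0.01]
    - [0,0,-0.02]
    - [0,0,-0.03]
    - [0,0,-0.035]
    - [0,0,-0.04]
    - [0,0,-0.045]
    - [0,0,-0.05]
    - [0,0,-0.05]
  twist:
    - [0,0,0]
    - [0,0,0]
    - [0,0,0]
    - [0,0,0]
    - [0,0,0]
    - [0,0,0]
    - [0,0,0]
    - [0,0,0]

```text
clock: 33.2
ee_pos: [0.5844, -0.1435, 0.2028]
ee_rot: [1.0, 0.009, -0.001, -0.0]
force: [-5.8, 2.2, 1.3]
finger_gap: 0.096
```

```bash
python3 - <<'E'
from h import *
o=robot.observe();print(o['ee_pos'],o['finger_gap'],o['force'],o['torque'])
snap('side','s19.png')
b=cv2.imread('pics/s19.png');cv2.imwrite('pics/s19a.png',cv2.resize(b[130:250,260:430],None,fx=4.6,fy=4.6,interpolation=cv2.INTER_CUBIC))
E
```

```text
[ 0.58435827 -0.14350951  0.20280733] 0.09587475038988778 [-5.77574168  2.23675729  1.30327161] [0.25863178 1.06282531 0.01347982]
```

View pics/s19a.png

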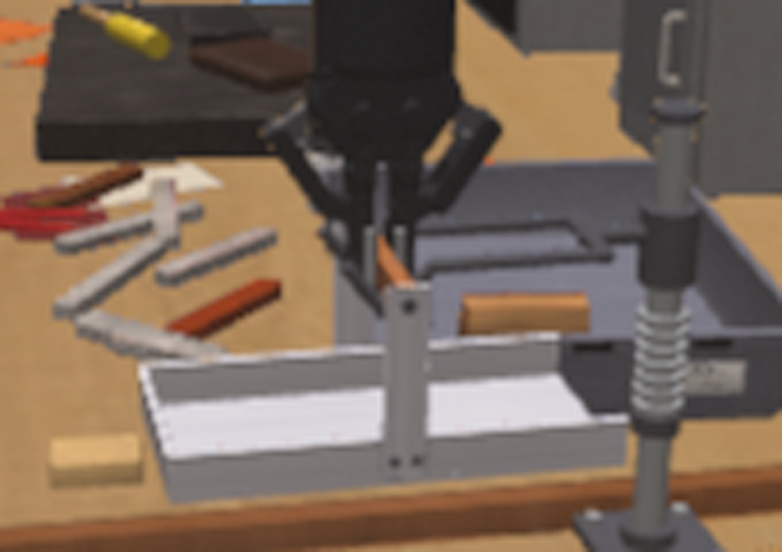

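>>> send_rows:
  hand: [0,0,0,0]
  travel:
    - [-0.002,0,0]
    - [-0.004,0,0]
    - [-0.004,0,0]
    - [-0.004,0,0]
  twist:
    - [0,0,0]
    - [0,0,0]
    - [0,0,0]
    - [0,0,0]

```text
clock: 33.65
ee_pos: [0.5833, -0.1437, 0.2053]
ee_rot: [1.0, 0.009, 0.003, 0.0]
force: [7.3, 2.2, 0.3]
finger_gap: 0.093
```

>>> send_rows:
  hand: [0,0,0,0]
  travel:
    - [0.002,0,0]
    - [0.002,0,0]
    - [0.002,0,0]
    - [0.002,0,0]
  twist:
    - [0,0,0]
    - [0,0,0]
    - [0,0,0]
    - [0,0,0]

```text
clock: 34.05
ee_pos: [0.5836, -0.1437, 0.2037]
ee_rot: [1.0, 0.009, 0.001, 0.0]
force: [3.6, 2.1, 0.9]
finger_gap: 0.097
```

>>> send_rows:
  hand: [0,0,0,0,0,0,0,0,0,0]
  travel:
    - [0.001,0,-0.003]
    - [0.001,0,-0.006]
    - [0.001,0,-0.009]
    - [0.001,0,-0.012]
    - [0.001,0,-0.015]
    - [0.001,0,-0.0175]
    - [0.001,0,-0.0175]
    - [0.001,0,-0.0175]
    - [0.001,0,-0.0175]
    - [0.001,0,-0.0175]
  twist:
    - [0,0,0]
    - [0,0,0]
    - [0,0,0]
    - [0,0,0]
    - [0,0,0]
    - [0,0,0]
    - [0,0,0]
    - [0,0,0]
    - [0,0,0]
    - [0,0,0]

```text
clock: 35.05
ee_pos: [0.5839, -0.1438, 0.1862]
ee_rot: [1.0, 0.009, -0.0, 0.0]
force: [-3.1, 2.3, 6.3]
finger_gap: 0.095
```

```bash
python3 - <<'E'
from h import *
o=robot.observe();print(o['ee_pos'],o['finger_gap'],o['force'],o['torque'])
snap('side','s20.png')
b=cv2.imread('pics/s20.png');cv2.imwrite('pics/s20a.png',cv2.resize(b[130:260,260:430],None,fx=4.6,fy=4.6,interpolation=cv2.INTER_CUBIC))
# collar top displacement vs unloaded
a=cv2.imread('pics/s14.png')
for n,i in(('0',a),('now',b)):
    print(n,i[150:215,406].mean(1).astype(int).tolist())
E
```

```text
[ 0.58390955 -0.14375407  0.18616365] 0.09535674792704635 [-3.05629292  2.31066981  6.30659339] [ 0.33298951  0.52222165 -0.06174634]
0 [66, 79, 89, 91, 79, 59, 56, 76, 92, 92, 92, 92, 91, 92, 92, 93, 91, 92, 91, 92, 91, 76, 54, 55, 54, 55, 54, 54, 54, 53, 54, 54, 54, 54, 53, 54, 53, 60, 77, 88, 88, 88, 88, 88, 86, 86, 86, 85, 106, 117, 98, 102, 121, 109, 97, 121, 115, 97, 131, 129, 96, 133, 130, 95, 129]
now [66, 79, 92, 91, 81, 60, 56, 77, 93, 94, 93, 93, 93, 93, 93, 93, 93, 93, 93, 92, 92, 93, 93, 94, 93, 92, 93, 93, 93, 93, 93, 92, 85, 66, 55, 55, 55, 56, 54, 55, 53, 54, 54, 54, 54, 53, 52, 52, 83, 108, 99, 103, 124, 112, 98, 124, 118, 99, 134, 131, 98, 136, 133, 97, 132]
```

View pics/s20a.png

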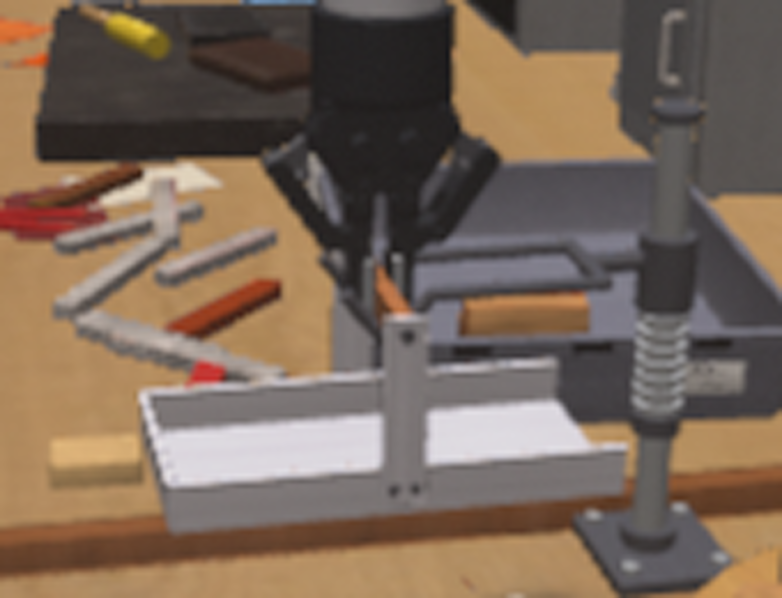

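```bash
python3 - <<'E'
from h import *
S=np.load('pics/s20.npz')
print(proj(S,[.75,-.14,.25]),proj(S,[.75,-.14,.22]))
E
```

```text
[405.9155806  162.47121485] [405.11959777 173.83449252]
```

The hook has sunk about 30 mm: the collar dropped 11.3 px, and 30 mm predicts 11.4 px. Now I let it rise.

>>> send_rows:
  hand: [0,0,0,0,0,0,0,0,0,0,0]
  travel:
    - [0,0,0]
    - [0,0,0]
    - [0,0,0.003]
    - [0,0,0.006]
    - [0,0,0.009]
    - [0,0,0.012]
    - [0,0,0.015]
    - [-0.001,0,0.018]
    - [-0.001,0,0.019]
    - [-0.001,0,0.019]
    - [-0.001,0,0.019]
  twist:
    - [0,0,0]
    - [0,0,0]
    - [0,0,0]
    - [0,0,0]
    - [0,0,0]
    - [0,0,0]
    - [0,0,0]
    - [0,0,0]
    - [0,0,0]
    - [0,0,0]
    - [0,0,0]

```text
clock: 36.2
ee_pos: [0.5835, -0.1437, 0.2049]
ee_rot: [1.0, 0.009, 0.001, 0.0]
force: [5.1, 1.4, 0.7]
finger_gap: 0.096
```

>>> send_rows:
  hand: [0,0,0,0]
  travel:
    - [0.0008,0,0.001]
    - [0.0008,0,0.002]
    - [0.0008,0,0.002]
    - [0.0008,0,0.002]
  twist:
    - [0,0,0]
    - [0,0,0]
    - [0,0,0]
    - [0,0,0]
  force: 20

```text
clock: 36.6
ee_pos: [0.5837, -0.1437, 0.2066]
ee_rot: [1.0, 0.009, -0.0, -0.0]
force: [2.4, 0.6, 0.5]
finger_gap: 0.1
```

>>> send_rows:
  hand: [0.015,0.02,0.025,0.03,0.035,0.04,0.04,0.04,0.04,0.04]
  travel:
    - [0,0,0]
    - [0,0,0]
    - [0,0,0]
    - [0,0,0]
    - [0,0,0]
    - [0,0,0]
    - [0,0,0]
    - [0,0,0]
    - [0,0,0]
    - [0,0,0]
  twist:
    - [0,0,0]
    - [0,0,0]
    - [0,0,0]
    - [0,0,0]
    - [0,0,0]
    - [0,0,0]
    - [0,0,0]
    - [0,0,0]
    - [0,0,0]
    - [0,0,0]

```text
clock: 37.6
ee_pos: [0.5838, -0.1437, 0.2068]
ee_rot: [1.0, 0.009, -0.0, -0.0]
force: [0.7, -0.1, -1.3]
finger_gap: 0.469
```

```bash
python3 - <<'E'
from h import *
o=robot.observe();print(o['ee_pos'],o['finger_gap'],o['force'],o['torque'])
snap('side','s21.png')
b=cv2.imread('pics/s21.png');cv2.imwrite('pics/s21a.png',cv2.resize(b[130:260,260:430],None,fx=4.6,fy=4.6,interpolation=cv2.INTER_CUBIC))
print(b[160:200,406].mean(1).astype(int).tolist())
E
```

```text
[ 0.58381987 -0.14365816  0.20676622] 0.46873692293982616 [ 0.70484679 -0.11147557 -1.28081988] [-0.02502664  0.04971215 -0.02193324]
[93, 93, 93, 94, 93, 93, 93, 93, 92, 93, 93, 93, 93, 92, 88, 72, 53, 55, 55, 55, 55, 54, 55, 55, 55, 54, 55, 55, 53, 54, 53, 72, 89, 88, 88, 88, 87, 87, 108, 120]
```

View pics/s21a.png

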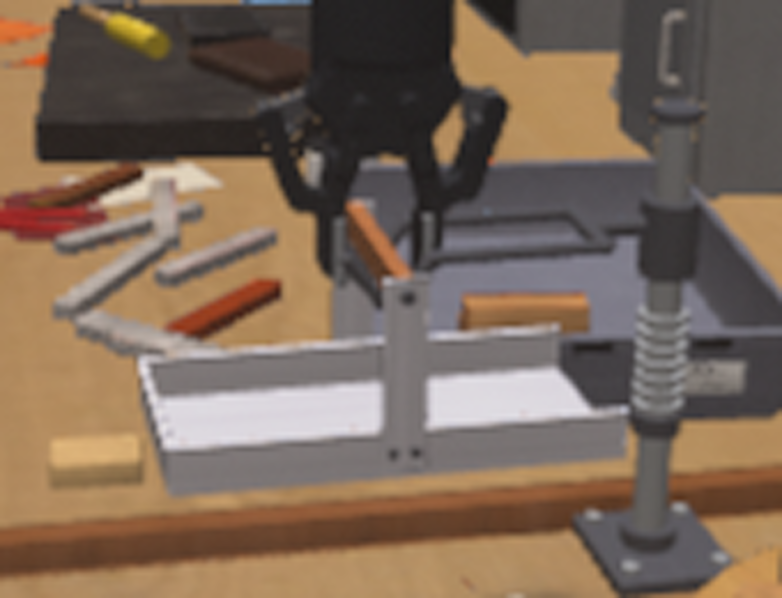

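>>> send_rows:
  hand: [0.04,0.04,0.04,0.04,0.04,0.04,0.04,0.04,0.04,0.04,0.04,0.04]
  travel:
    - [0,0,0.005]
    - [0,0,0.012]
    - [0,0,0.02]
    - [0,0,0.03]
    - [0,0,0.045]
    - [0,0,0.06]
    - [0,0,0.08]
    - [0,0,0.1]
    - [0,0,0.12]
    - [-0.01,0,0.14]
    - [-0.04,0,0.15]
    - [-0.08,0,0.15]
  twist:
    - [0,0,0]
    - [0,0,0]
    - [0,0,0]
    - [0,0,0]
    - [0,0,0]
    - [0,0,0]
    - [0,0,0]
    - [0,0,0]
    - [0,0,0]
    - [0,0,0]
    - [0,0,0]
    - [0,0,0]

```text
clock: 38.85
ee_pos: [0.5043, -0.1439, 0.36]
ee_rot: [1.0, 0.009, 0.002, 0.001]
force: [0.1, 0.1, 0.7]
finger_gap: 0.469
```

>>> send_rows:
  hand: [0.04,0.04,0.04,0.04,0.04,0.04,0.04,0.04,0.04,0.04,0.04,0.04]
  travel:
    - [-0.03,-0.01,0]
    - [-0.06,-0.03,0]
    - [-0.09,-0.06,0]
    - [-0.12,-0.09,0]
    - [-0.14,-0.12,0]
    - [-0.14,-0.15,0]
    - [-0.14,-0.18,0]
    - [-0.14,-0.21,0]
    - [-0.14,-0.24,0]
    - [-0.14,-0.26,0]
    - [-0.14,-0.26,0]
    - [-0.14,-0.26,0]
  twist:
    - [0,0,0]
    - [0,0,0]
    - [0,0,0]
    - [0,0,0]
    - [0,0,0]
    - [0,0,0]
    - [0,0,0]
    - [0,0,0]
    - [0,0,0]
    - [0,0,0]
    - [0,0,0]
    - [0,0,0]

```text
clock: 40.05
ee_pos: [0.3638, -0.4038, 0.3576]
ee_rot: [1.0, 0.008, 0.0, 0.0]
force: [0.1, 1.2, 0.6]
finger_gap: 0.469
```

```bash
python3 - <<'E'
from h import *
o=robot.observe();print(o['clock'],o['ee_pos'],o['finger_gap'],o['force'])
snap('side','s22.png');snap('top','t22.png')
b=cv2.imread('pics/s22.png');cv2.imwrite('pics/s22a.png',cv2.resize(b[130:260,260:430],None,fx=4.6,fy=4.6,interpolation=cv2.INTER_CUBIC))
b=cv2.imread('pics/t22.png');cv2.imwrite('pics/t22a.png',cv2.resize(b[130:290,130:430],None,fx=2.6,fy=2.6,interpolation=cv2.INTER_CUBIC))
E
```

```text
40.05 [ 0.36375717 -0.40376244  0.35759322] 0.46935505682479867 [0.05723762 1.17452263 0.64727247]
```

View pics/s22a.png

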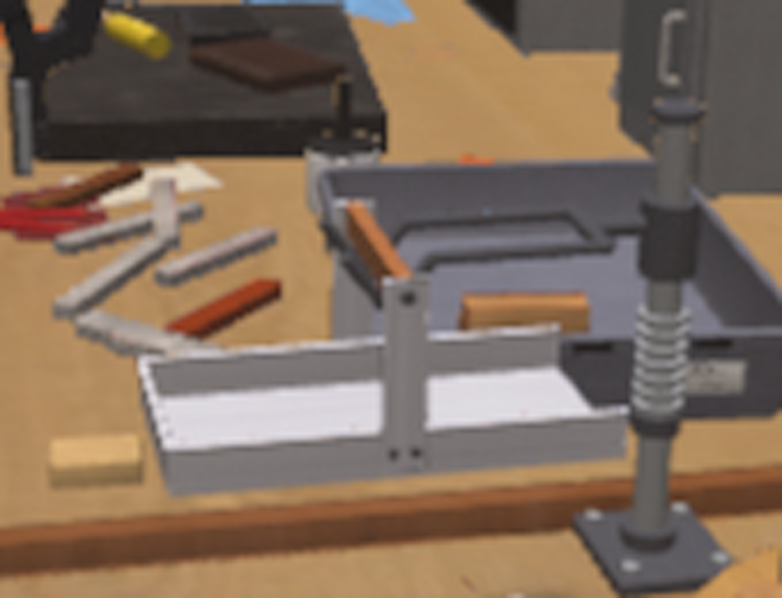

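View pics/t22a.png

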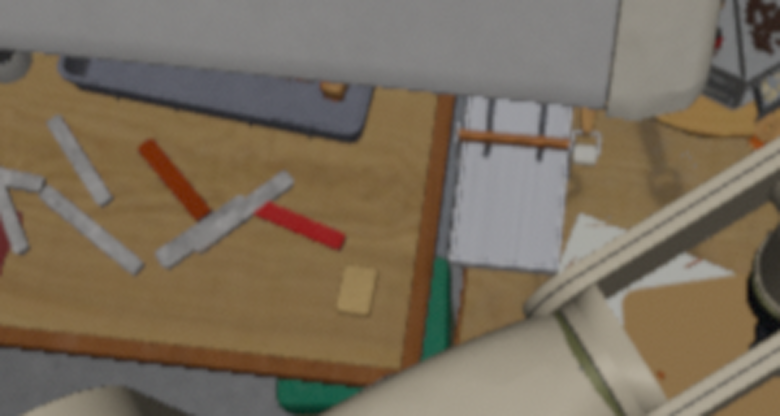

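```bash
python3 - <<'E'
from h import *
a=cv2.imread('pics/s22.png').astype(int);d=snap('side','s23.png');b=cv2.imread('pics/s23.png').astype(int)
print(abs(a-b)[150:260,260:430].max(), robot.observe()['clock'])
print(sign_off())
E
```

```text
25 40.2
the job is handed in; nothing more can be done
None
```

View pics/s23.png

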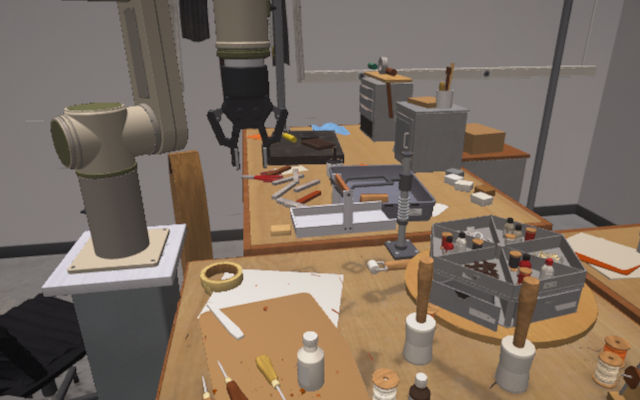

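I handed the job in at 40 s. All four sanding blocks were laid in the pan, in two stacks of two, and tipped at about 45° into the grey tray. The pan then went onto both prongs, and I pulled it down until the hook had sunk about 30 mm. I let it rise, released it and moved the arm away.

**Checks that agreed:**
- **Pan:** it came up empty after tipping, weighing about 3.5 N. It lies in both cradles, with the hook sunk about 10 mm under its weight.
- **Pull-down depth:** the image gave 30 mm; the force reading implied about 28 mm.
- **Surroundings:** no block was left on the benches, and the rubber and roller were where they started.

**Not fully confirmed:**
- **Blocks in the tray:** only one or two can be seen in the last pictures, because the tray's near wall and the overhead duct hide the rest. That all four are inside rests on the empty pan and no block being visible anywhere else.
- **Stillness:** two pictures about 0.1 s apart differed by at most 25 grey levels around the pan. I did not look into that difference.

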